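Open a latched sample transport case

ROBOT

A 7-joint arm with a two-finger parallel gripper is mounted at the origin on the work surface; the furniture and walls round the work are solid. World frame = base frame: x ahead of the robot, y to its left, z up, the work surface at z = 0. Lengths are in m, angles in rad, forces in N, time in s.
With the tool pointing down it reaches from about 0.425 to 0.875 m from the base axis. Payload 4.7 kg.
Tool frame: the origin (TCP) lies at the very end of the fingers, on their centre line; the grasp point (between the pads) lies 19 mm behind it (bot.hold_point_z is the distance from the TCP to the grasp point, in m); z points along the fingers, x is the direction in which the jaws open and shut, and the axes are right-handed (so a half turn about z gives the same grasp; the last joint's range is limited). The gripper opens to 87 mm and grips with 3 to 60 N. Pads are 19 mm wide; open, the fingers measure 117 mm over their backs; the gripper's body (75 mm by 190 mm) begins 51 mm behind the grasp point.
Start: joints at [1.242, 0.321, -0.07, 1.45, 0.023, 1.371, -0.057], TCP at [0.218, -0.612, 0.223] pointing down, gripper open.
Joint ranges: [-2.86, 2.86], [-0.3, 2.09], [-1.38, 1.24], [0.06, 2.45], [-1.56, 4.7], [0.09, 2.05], [-2.69, 2.69]. Speed limits (rad/s): [2.57, 2.57, 3.14, 3.14, 3.14, 3.14, 3.14].

INTERFACE

Orientations are given as a 3x3 rotation matrix whose columns are the frame's x, y, z axes.
In Python, from station import status, viewer, job, bot gives the robot as it stands.
- The arm moves only by the tool drive_tool, never from a script. Its arguments are lists of equal length, an entry for each row: "gripper": the finger opening in cm, from 0 to 8.7; "linear": the shift along the tool's x, y, z in cm, a list of three; "delta_rot": the turn, a rotation vector about the tool's x, y, z in degrees, a list of three. A call has 1 to 12 rows; each row is the pose to reach, as a shift and turn from the pose commanded when the call began, along the tool's axes at that moment; what a row does not reach only later rows make up. A row lasts 1/10 s, in which the tool goes at most 50 mm and 8.59 degrees, less where a joint would pass 70% of its speed; a pose out of reach is approached as far as the arm can. A call with a gripper value outside its range is refused whole. The fingers move at their own pace and stop on an object; the grip force is fixed at half the most. Time passes only in rows, so rows that repeat a pose let the fingers close. It gives the time, the measured TCP pose, the force and the opening at its end, in the units of the state.
- status.sense(): the state, without advancing time (a new reading comes with each control period).
- viewer.read_camera(name): name is "side" or "top" or "wrist"; returns a dict with "pixels" (384x512x3 uint8, red, green, blue), "fx", "fy", "cx", "cy" (pixels), "rvec" (rotation vector, rad) and "tvec" (3), from world to camera coordinates, as OpenCV has them. Camera axes: x right, y down, z forward; pixel columns grow to the right and rows downward; lengths in m; the calibration is good to about 2 mm. A picture is of the moment at which its call begins. There is no depth.
- job.sign_off(): hands the job in, once; it reports no verdict.
The state is a dict: "time_s": time; "joints": joint angles; "dq": joint speeds; "joint_torque": joint torques, N m; "tool_pos": TCP position; "orientation": TCP orientation; "force": force on the tool from outside, world axes, zero at the start; "moment": the same for the moment, N m; "finger_gap": finger opening in m.
Only numpy, scipy, OpenCV 4.12 (cv2) and the standard library are available. Lean on these libraries where they do the work, as an engineer would, in place of code of your own. Each camera call takes 0.05 s, during which the arm holds its last target.

TASK

The samples have arrived: open the grey transport case. Lift its black paddle handle until the hidden pawl lets go, swing the lid slowly back until it rests firmly against its rubber stop, and let go of it there with the paddle back down. Never heave on the lid while the pawl still holds or force it against the stop, do not drag or tip the case, and leave the things around it where they are.

Things in the scene. Friction and masses are not known exactly. Their poses are not given: they have to be found in the camera images.
- case: grey plastic transport case, 160 deep x 240 wide x 125 mm high with its lid shut, about 6 kg, standing free on four rubber feet (it slides or tips when pushed hard: about 13 N level at the height of the raised lid edge, or 18 N upward at the paddle, starts to tip it). Origin: centre of its underside. x points from the latch side to the hinge side, y along the lid's hinge, z up. Rim of the open case 98 mm up; three ivory tube carriers stand in foam slots inside.
- lid_hinge (a point): middle of the lid's hinge axis, at the case's rear edge: 86 mm from the case's centre along its x, 100 mm up; the axis runs along the case's y
- paddle_pivot (a point): middle of the pin on which the paddle turns in the lid's latch housing; parallel to the hinge axis; lid shut: 183 mm in front of the hinge axis (case -x) and 10 mm above it
- paddle_grip (a point): centre of the free part of the black paddle handle, 50 mm from its pivot towards the front. The paddle is a flat bar 40 mm wide (along the case's y) and 11 mm thick whose end, 75 mm from the pivot, stands level out over the front of the case, 50 mm clear of the latch housing; it is free on both sides, in front and beneath (110 mm above the worktop), so it can be pinched across its width from above
- paddle (a joint): angle of the paddle on the lid, rad: 0 down (level with the lid), grows as its end is lifted, stop at 0.62. A spring returns it (4 N at the grip point at first, 7 N at the stop); the pawl's friction adds one or two newtons, and a firm pinch that does not turn with the paddle adds more. The pawl lets go somewhere between 0.2 and 0.45, set differently on each case; the upward pull then drops sharply to nothing or less
- lid (a joint): angle of the lid, rad: 0 shut, grows as its front edge rises. Once the pawl is free the compressed seal lifts the lid's front edge 3 to 5 mm (about 0.02 to 0.03 rad); the stiff hinge then holds the lid wherever it is left and asks about 3 to 8 N at the paddle to move. A screw on the lid's heel meets the rubber stop somewhere between 0.95 and 1.45 rad, set differently on each case; from there the force at the paddle grows by about 1 N for each 0.01 rad of further push
- strike: steel plate on the front wall of the case under which the pawl hooks, hidden in the latch housing; origin at its foot on the wall, 80 mm in front of the case's centre, 90 mm up. The pawl and strike bend under more than 60 N
- stop_pad: rubber stop on the rear wall of the case, 29 mm below the hinge axis, which the screw on the lid's heel meets when the lid is fully open; it must not be loaded over 55 N, which is about 7 N at the paddle above what moving the lid takes
- cap_tub: bystander: clear tub heaped with yellow caps, 159x185x74 mm, left of the case; origin centre of underside
- safety_glasses: bystander: black safety glasses, 175x146x48 mm, lying to the left in front of the case; origin centre of underside
- marker: bystander: black marker pen 116 mm long lying in front of the case; origin centre of underside

How it is judged:
On the way, in this order (a step that is already met when the one before it is completed fails the run):
1. the paddle is lifted while the lid is still down (value of joint paddle above 0.15 rad and value of joint lid below 0.1 rad), for 0.1 s.
2. the pawl is clear and the lid is swung up past half way (value of joint lid above 0.6 rad), for 0.1 s.
At the end, for the whole second after the job is handed in: The lid is fully open (over 0.85 rad) and bears on its rubber stop with more than 1 N, it is at rest, the paddle is back down (under 0.08 rad), and the case stands flat (within 0.02 rad) and still (value of joint lid above 0.85 rad and contact force between stop_pad and anything else above 1 N and velocity of joint lid below 0.05 rad/s and value of joint paddle below 0.08 rad and linear speed of case below 0.01 m/s and angle between case's own z axis and vertical below 0.02 rad); the robot touches nothing.
It fails at once if the pawl is wrenched against the strike (over 60 N) (contact force between strike and anything else above 60 N).
It fails at once if the lid is forced against its stop (over 55 N) (contact force between stop_pad and anything else above 55 N).
It fails at once if the lid is flung open (over 2.5 rad/s) (velocity of joint lid above 2.5 rad/s).
It fails at once if the case is dragged more than 20 mm or tipped more than 0.05 rad (distance of case from where it was at the start of the episode above 0.02 m or angle between case's own z axis and vertical above 0.05 rad).
It fails at once if a bystander is pushed more than 20 mm (distance of any of cap_tub, safety_glasses, marker from where it was at the start of the episode above 0.02 m).
It also fails if it takes over 69 s, if anything falls off the work surface, if the arm or the gripper's body presses on something with over 40 N, if the wrist force passes 120 N, or if a joint passes its speed limit or range.

## Working session

There is one attempt and no reset: what is moved stays moved. The work goes in short steps, Python scripts to look and compute and a tool call to move; the robot and the scene stay as the last step left them, time stands still between calls to the robot, and variables do not carry over. Pictures are saved under pics/ and viewed, and the job is handed in when it is done.

Besides the shell and the picture viewer there is one more tool, called after "Call:" as name(argument=value, ...) on one line, values as JSON. drive_tool: Moves the arm, as the interface text tells. Its arguments: {"type":"object","properties":{"gripper":{"type":"array"},"linear":{"type":"array"},"delta_rot":{"type":"array"}},"required":["gripper","linear","delta_rot"]}

```bash
ls; mkdir -p pics
python3 - <<'E'
from station import status, viewer, job, bot
import cv2, numpy as np
s=status.sense()
for k,v in s.items(): print(k,np.round(v,3).tolist())
print(bot.hold_point_z)
for n in ["side","top","wrist"]:
    c=viewer.read_camera(n); cv2.imwrite(f"pics/{n}0.png",c["pixels"][:,:,::-1])
    print(n,c["fx"],c["cx"],c["cy"],c["rvec"],c["tvec"])
E
```

```text
pics
time_s 0.0
joints [1.242, 0.322, -0.07, 1.452, 0.023, 1.371, -0.057]
dq [0.0, 0.001, -0.001, 0.003, -0.001, 0.001, 0.001]
joint_torque [0.0, -49.128, -0.403, -31.252, -0.064, 0.044, 0.0]
tool_pos [0.218, -0.612, 0.221]
orientation [[0.336, -0.942, -0.001], [-0.942, -0.336, 0.002], [-0.002, 0.0, -1.0]]
force [0.952, -0.43, 0.689]
moment [0.041, -0.008, 0.039]
finger_gap 0.087
0.0187
side 372.83250455618736 259.15131940989073 193.84502903524145 [ 0.57330437 -2.56543431  1.34411511] [0.40769305 0.25964333 0.62905136]
top 434.12796416199205 257.61828942724566 194.45852986663598 [ 2.18250042 -2.1411346   0.1810254 ] [-0.16723705  0.51458034  0.99363469]
wrist 292.2041708515009 259.6625968436553 186.73644645303955 [-2.39867761  1.68932477  0.20980276] [-0.64888793 -0.02895245  0.38868495]
```

View pics/side0.png

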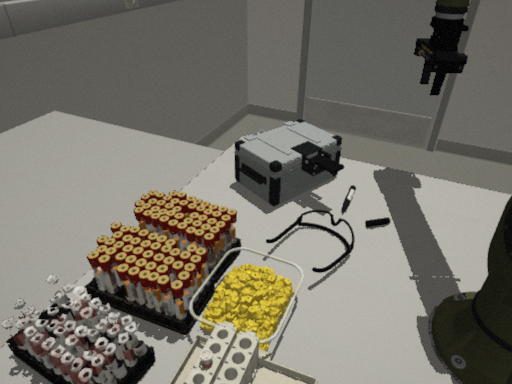

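View pics/top0.png

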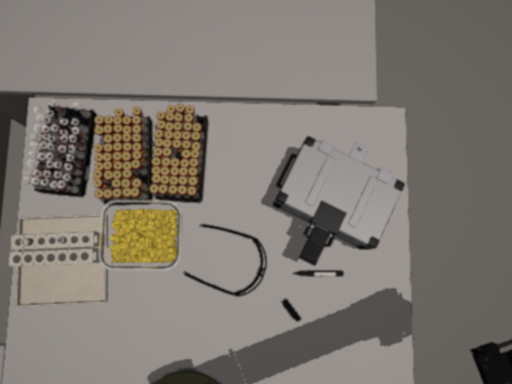

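View pics/wrist0.png

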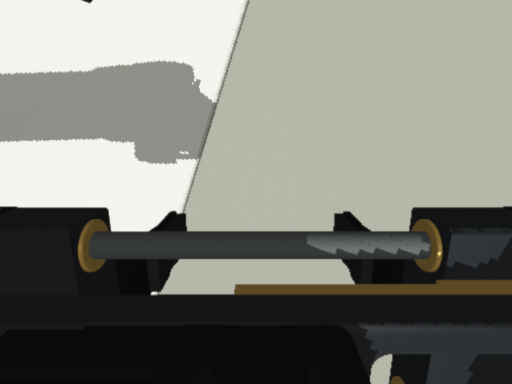

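The top view shows the case at about (340,190), the black paddle pointing down-left with its end near (310,258), and the marker at (320,273). The side view shows the paddle sticking out towards (338,168). I'll zoom in next to get corner pixels.

```bash
cat > h.py <<'E'
import cv2, numpy as np
from station import status, viewer, job, bot
def cam(n):
    c=viewer.read_camera(n); R,_=cv2.Rodrigues(np.array(c["rvec"],float)); t=np.array(c["tvec"],float).ravel()
    return c,R,t
def K(c): return np.array([[c["fx"],0,c["cx"]],[0,c["fy"],c["cy"]],[0,0,1.]])
def ray(c,R,t,p):
    d=R.T@np.linalg.inv(K(c))@np.array([p[0],p[1],1.]); return -R.T@t,d
def onz(c,R,t,p,z):
    o,d=ray(c,R,t,p); return o+d*(z-o[2])/d[2]
def proj(c,R,t,X):
    q=K(c)@(R@np.array(X)+t); return q[:2]/q[2]
E
python3 - <<'E'
from h import *
c,R,t=cam("top"); im=c["pixels"][:,:,::-1]
print(-R.T@t)
cv2.imwrite("pics/topz.png",cv2.resize(im[125:285,260:420],None,fx=3.7,fy=3.7,interpolation=cv2.INTER_CUBIC))
c,R,t=cam("side"); im=c["pixels"][:,:,::-1]
print(-R.T@t)
cv2.imwrite("pics/sidez.png",cv2.resize(im[110:250,220:400],None,fx=4,fy=4,interpolation=cv2.INTER_CUBIC))
E
```

```text
[ 0.37408914 -0.13012043  1.05980991]
[0.22154354 0.50796411 0.5676485 ]
```

View pics/topz.png

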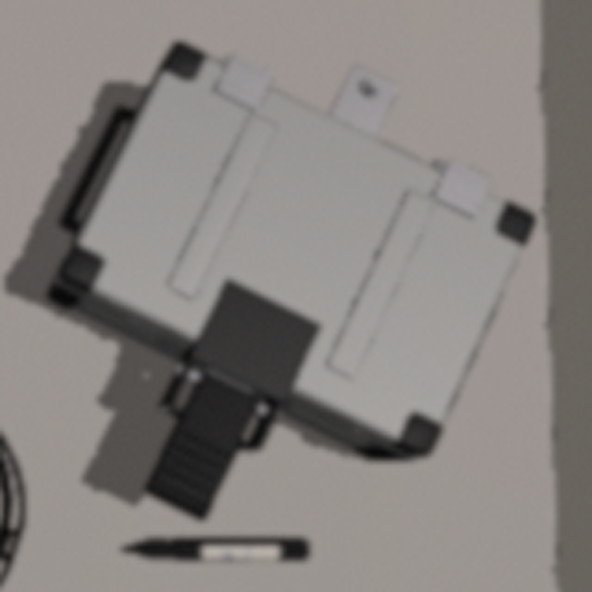

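View pics/sidez.png

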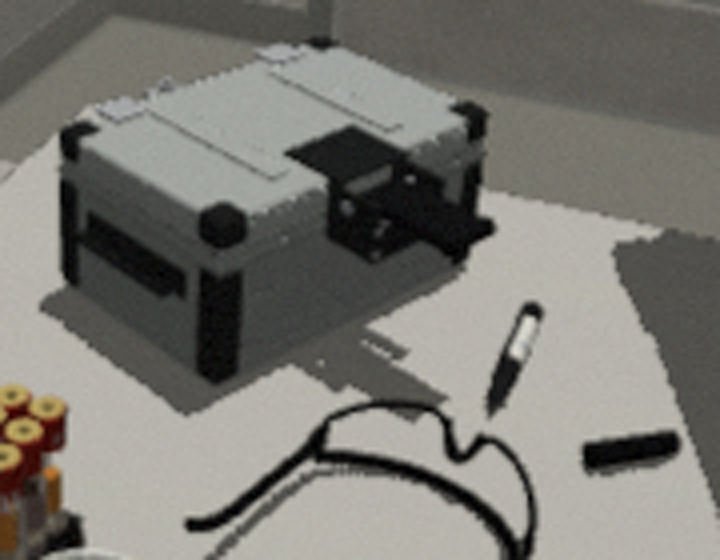

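Run:
```python
from h import *
c,R,t=cam("top")
P=lambda u,v,z: onz(c,R,t,(260+(u+.5)/3.7-.5,125+(v+.5)/3.7-.5),z)
a,b=P(145,492,.1155),P(205,518,.1155)
print("paddle end",a,b,(a+b)/2,np.linalg.norm(a-b))
# lid corners
rl,rr,fr,fl=[P(u,v,.125) for u,v in [(172,42),(537,210),(432,450),(68,260)]]
for q in (rl,rr,fr,fl): print(q)
print(np.linalg.norm(rl-rr),np.linalg.norm(fr-fl),np.linalg.norm(rl-fl),np.linalg.norm(rr-fr))
y=(rl-rr)+(fl-fr); yaw1=np.arctan2(y[1],y[0])-np.pi/2
x=(rl-fl)+(rr-fr); yaw2=np.arctan2(x[1],x[0])
d=b-a; yaw3=np.arctan2(-d[1],-d[0])-np.pi/2
# long paddle edges: left edge (186,395)->(145,492), right edge (250,420)->(205,518)
e=P(205,372,.1155)-a; f=P(262,398,.1155)-b
print("yaw",np.degrees([yaw1,yaw2,yaw3,np.arctan2(e[1],e[0]),np.arctan2(f[1],f[0])]))
print("centre",(rl+rr+fr+fl)/4)
for yaw in [yaw1,yaw2]:
    ex=np.array([np.cos(yaw),np.sin(yaw),0]); E=(a+b)/2
    print("end-> centre est", E+ex*(.075+.097),"grip",E+ex*.025)
for u,v in [(122,549),(308,549)]: print("marker",P(u,v,.01))
# check the case centre by side view
c2,R2,t2=cam("side")
S=lambda u,v: np.array((220+(u+.5)/4-.5,110+(v+.5)/4-.5))
print("side paddle end px approx",S(470,245),proj(c2,R2,t2,(a+b)/2))
print([proj(c2,R2,t2,q).round(1) for q in (rl,rr,fr,fl)], [S(*q).round(1) for q in [(62,130),(320,40),(487,110),(220,205)]])
```

```text
paddle end [ 0.37104365 -0.24665514  0.1155    ] [ 0.35663847 -0.28179582  0.1155    ] [ 0.36384106 -0.26422548  0.1155    ] 0.037978630817148244
[ 0.63910273 -0.26071889  0.125     ]
[ 0.54148392 -0.47930642  0.125     ]
[ 0.39814591 -0.41316883  0.125     ]
[ 0.50545524 -0.1994939   0.125     ]
0.23939494840633002 0.23910722899743309 0.14700391839367669 0.15786059753762097
yaw [-25.36481931 -24.69376561 -22.29013637 -26.49861169 -25.66133103]
centre [ 0.52104695 -0.33817201  0.125     ]
end-> centre est [ 0.51926    -0.33790691  0.1155    ] grip [ 0.38643103 -0.27493499  0.1155    ]
end-> centre est [ 0.52011229 -0.33608162  0.1155    ] grip [ 0.3865549  -0.27466969  0.1155    ]
marker [ 0.33404309 -0.24492786  0.01      ]
marker [ 0.33596933 -0.36568617  0.01      ]
side paddle end px approx [337.125 170.875] [339.25758997 167.85734369]
[array([235.6, 141.5]), array([299.6, 117.8]), array([341.6, 136.3]), array([273.7, 163.5])] [array([235.1, 142.1]), array([299.6, 119.6]), array([341.4, 137.1]), array([274.6, 160.9])]
```

Run:
```python
from station import status, viewer, job, bot
for o in (bot,status,viewer,job):
    print(type(o),[ (a,(getattr(o,a) if not callable(getattr(o,a)) else 'fn')) for a in dir(o) if not a.startswith('_')])
```

```text
<class 'host.Robot'> [('PlanningError', 'fn'), ('hold_point_z', 0.0187)]
<class 'host.Status'> [('sense', 'fn')]
<class 'host.Viewer'> [('read_camera', 'fn')]
<class 'host.Job'> [('sign_off', 'fn')]
```

```bash
cat >> h.py <<'E'
from scipy.spatial.transform import Rotation as Ro
yaw=np.radians(-25.2); ex=np.array([np.cos(yaw),np.sin(yaw),0]); ey=np.array([-np.sin(yaw),np.cos(yaw),0]); ez=np.array([0,0,1.])
C=np.array([.5197,-.337,0]); H=C+.086*ex+.1*ez
def lp(r,h,th):  # point r in front, h above hinge, lid at th
    return H+ex*(-r*np.cos(th)+h*np.sin(th))+ez*(r*np.sin(th)+h*np.cos(th))
def grip(th,pa,d=.05):
    p=np.array([-.183-d*np.cos(pa),.010+d*np.sin(pa)])
    return lp(-p[0],p[1],th)
def ori(al):
    tz=np.cos(al)*-ez+np.sin(al)*ex; tx=-ey
    return np.column_stack([tx,np.cross(tz,tx),tz])
def rel(Rt,pt,s=None,show=True):
    s=s or status.sense(); R0=np.array(s["orientation"]); p0=np.array(s["tool_pos"])
    l=R0.T@(pt-p0)*100; w=np.degrees(Ro.from_matrix(R0.T@Rt).as_rotvec())
    if show: print("lin",l.round(2).tolist(),"rot",w.round(2).tolist())
    return l,w
def tcp(g,al,back=0): 
    Rt=ori(al); return Rt,g+Rt[:,2]*(bot.hold_point_z-back)
def st():
    s=status.sense(); R0=np.array(s["orientation"]); p=np.array(s["tool_pos"]); g=p-R0[:,2]*bot.hold_point_z
    v=g-H; f=np.array(s["force"])
    print("t %.2f tcp %s al %.3f tilt_y %.3f gap %.4f"%(s["time_s"],p.round(4),np.arctan2(R0[:,2]@ex,-R0[:,2][2]),R0[:,2]@ey,s["finger_gap"]))
    print("grip in case: x %.4f y %.4f z %.4f | F ex %.1f ey %.1f z %.1f | M %s"%(v@ex,v@ey,v[2],f@ex,f@ey,f[2],(np.array(s["moment"])@np.column_stack([ex,ey,ez])).round(2)))
    print("q",np.round(s["joints"],3).tolist()); return s
E
python3 - <<'E'
from h import *
for al in (.3,.4): rel(*tcp(grip(0,0),al,.11))
E
```

```text
lin [-28.05, -25.29, 2.52] rot [16.31, 6.74, 44.49]
lin [-28.65, -24.68, 2.83] rot [21.74, 8.99, 44.23]
```

Call:
drive_tool(gripper=[8.7, 8.7, 8.7, 8.7, 8.7, 8.7, 8.7, 8.7, 8.7, 8.7, 8.7, 8.7], linear=[[-2.8, -2.5, 0.2], [-5.6, -5.1, 0.5], [-8.4, -7.6, 0.7], [-11.2, -10.1, 1.0], [-14, -12.6, 1.2], [-16.8, -15.2, 1.5], [-19.6, -17.7, 1.7], [-22.4, -20.2, 2.0], [-25.2, -22.8, 2.3], [-28, -25.3, 2.5], [-28, -25.3, 2.5], [-28, -25.3, 2.5]], delta_rot=[[1.6, 0.7, 4.4], [3.2, 1.4, 8.9], [4.9, 2.0, 13.3], [6.5, 2.7, 17.8], [8.1, 3.4, 22.2], [9.8, 4.1, 26.7], [11.4, 4.7, 31.2], [13, 5.4, 35.6], [14.7, 6.1, 40], [16.3, 6.7, 44.5], [16.3, 6.7, 44.5], [16.3, 6.7, 44.5]])

```text
time_s: 1.55
tool_pos: [0.3692, -0.2661, 0.1945]
orientation: [[-0.421, -0.868, 0.262], [-0.907, 0.404, -0.119], [-0.002, -0.288, -0.958]]
force: [0.2, -0.2, 0.7]
finger_gap: 0.0871
```

Run:
```python
from h import *
st()
rel(*tcp(grip(0,0),.3,.11))
for n in ("wrist","side"):
    c,R,t=cam(n); cv2.imwrite(f"pics/{n}1.png",c["pixels"][:,:,::-1])
    print(n,proj(c,R,t,grip(0,0)),proj(c,R,t,grip(0,0,.075)+.02*ey+.0055*ez),proj(c,R,t,grip(0,0,.075)-.02*ey+.0055*ez))
```

```text
t 1.55 tcp [ 0.3692 -0.2661  0.1945] al 0.292 tilt_y 0.004 gap 0.0871
grip in case: x -0.2577 y 0.0000 z 0.1124 | F ex 0.3 ey -0.2 z 0.7 | M [ 0.04  0.36 -0.01]
q [0.796, -0.301, -0.155, 2.164, -0.128, 0.993, -1.31]
lin [0.0, 0.65, -0.48] rot [0.44, 0.22, 0.24]
wrist [261.14455726 197.61313536] [237.78564633 226.4502517 ] [284.22360498 226.73309814]
side [330.78925621 165.7406148 ] [333.54057467 170.68038626] [344.55214772 165.23572791]
```

View pics/wrist1.png

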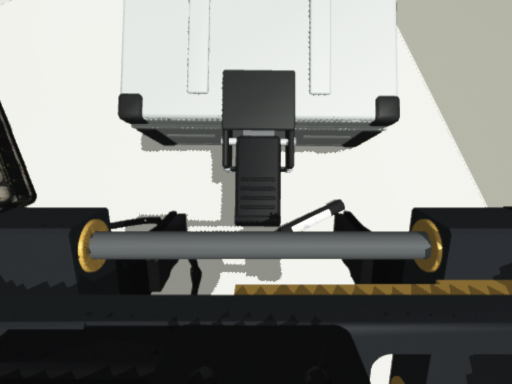

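View pics/side1.png

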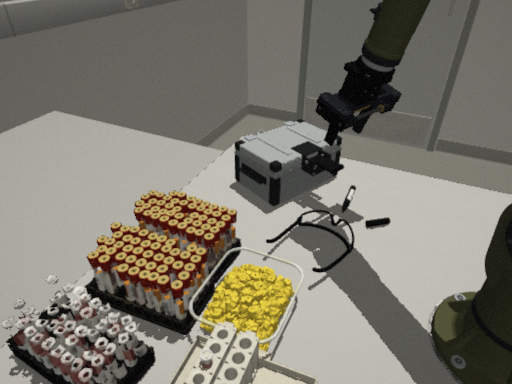

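The wrist view shows the paddle centred between the fingers: its end corners are at (236,225) and (280,225), against predicted (238,226) and (284,227), so it sits about 2 mm to +y. The case is square to the jaws. Joint 2 is at its limit, so I'll use less tilt.

```bash
cat >> h.py <<'E'
C=C+.0015*ey; H=H+.0015*ey
E
python3 - <<'E'
from h import *
rel(*tcp(grip(0,0),.1,.08)); rel(*tcp(grip(0,0),.1,.0))
E
```

```text
lin [-0.36, -0.51, 2.72] rot [-11.11, 0.12, 0.12]
lin [-0.35, 1.03, 10.57] rot [-11.11, 0.12, 0.12]
```

Run:
```python
from h import *
st()
```

```text
t 1.65 tcp [ 0.3687 -0.2683  0.1955] al 0.294 tilt_y 0.002 gap 0.0869
grip in case: x -0.2573 y -0.0037 z 0.1134 | F ex 0.0 ey -0.8 z 1.2 | M [ 0.01  0.34 -0.02]
q [0.801, -0.301, -0.155, 2.162, -0.128, 0.993, -1.308]
```

Call:
drive_tool(gripper=[8.7, 8.7, 8.7, 8.7, 8.7], linear=[[-0.2, -0.2, 1.4], [-0.35, -0.5, 2.7], [-0.35, -0.2, 4.5], [-0.35, 0, 5.5], [-0.35, 0, 5.5]], delta_rot=[[-5.5, 0, 0], [-11, 0, 0], [-11, 0, 0], [-11, 0, 0], [-11, 0, 0]])

```text
time_s: 2.15
tool_pos: [0.3828, -0.2721, 0.141]
orientation: [[-0.427, -0.9, 0.09], [-0.904, 0.425, -0.039], [-0.003, -0.098, -0.995]]
force: [-0.8, -0.1, 0.4]
finger_gap: 0.0872
```

Run:
```python
from h import *
st()
rel(*tcp(grip(0,0),.1,.0))
c,R,t=cam("wrist"); cv2.imwrite(f"pics/wrist2.png",c["pixels"][:,:,::-1])
print(proj(c,R,t,grip(0,0)),proj(c,R,t,grip(0,0,.075)+.02*ey+.0055*ez),proj(c,R,t,grip(0,0,.075)-.02*ey+.0055*ez))
```

```text
t 2.15 tcp [ 0.3828 -0.2721  0.141 ] al 0.098 tilt_y 0.003 gap 0.0872
grip in case: x -0.2393 y -0.0011 z 0.0596 | F ex -0.7 ey -0.4 z 0.4 | M [ 0.07  0.16 -0.01]
q [0.799, -0.07, -0.216, 2.057, -0.036, 1.056, -1.413]
lin [-0.09, -0.14, 5.0] rot [0.09, 0.16, -0.08]
[259.57581609 209.81624763] [230.55725121 247.0664829 ] [288.60379374 247.08797993]
```

View pics/wrist2.png

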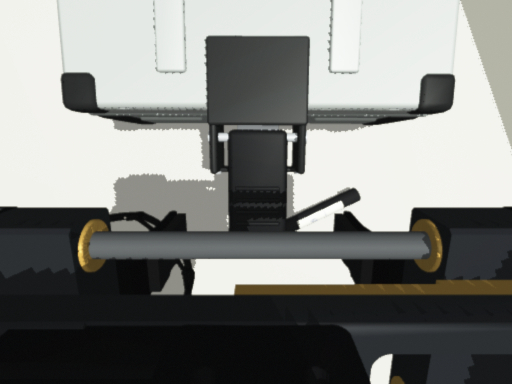

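The paddle spans columns 229–287, against predicted 230–289, so it is centred to about 1 mm. I'll descend.

Call:
drive_tool(gripper=[8.7, 8.7, 8.7, 8.7, 8.7], linear=[[-0.1, -0.1, 1.5], [-0.15, -0.15, 3.0], [-0.15, -0.15, 4.3], [-0.15, -0.15, 5.0], [-0.15, -0.15, 5.0]], delta_rot=[[0, 0, 0], [0, 0, 0], [0, 0, 0], [0, 0, 0], [0, 0, 0]])

```text
time_s: 2.7
tool_pos: [0.3905, -0.273, 0.0924]
orientation: [[-0.426, -0.9, 0.092], [-0.905, 0.424, -0.041], [-0.002, -0.1, -0.995]]
force: [0.4, -0.4, 0.1]
finger_gap: 0.0872
```

Run:
```python
from h import *
st()
rel(*tcp(grip(0,0),.1,.0))
c,R,t=cam("wrist"); cv2.imwrite(f"pics/wrist3.png",c["pixels"][:,:,::-1])
c,R,t=cam("side"); im=c["pixels"][:,:,::-1]; cv2.imwrite(f"pics/side3.png",cv2.resize(im[80:230,220:400],None,fx=4,fy=4))
```

```text
t 2.70 tcp [ 0.3905 -0.273   0.0924] al 0.100 tilt_y 0.002 gap 0.0872
grip in case: x -0.2321 y 0.0013 z 0.0110 | F ex 0.5 ey -0.2 z 0.1 | M [0.04 0.2  0.04]
q [0.791, -0.001, -0.224, 2.099, -0.019, 0.945, -1.433]
lin [0.14, 0.11, 0.09] rot [-0.02, 0.13, 0.0]
```

View pics/wrist3.png

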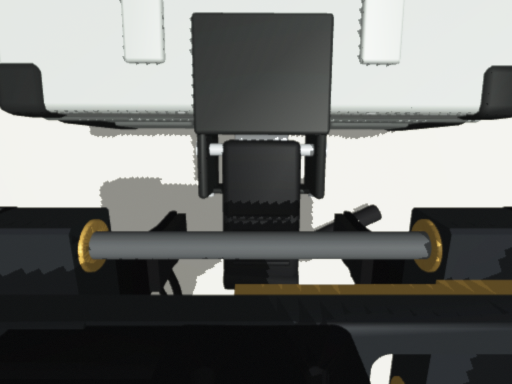

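View pics/side3.png

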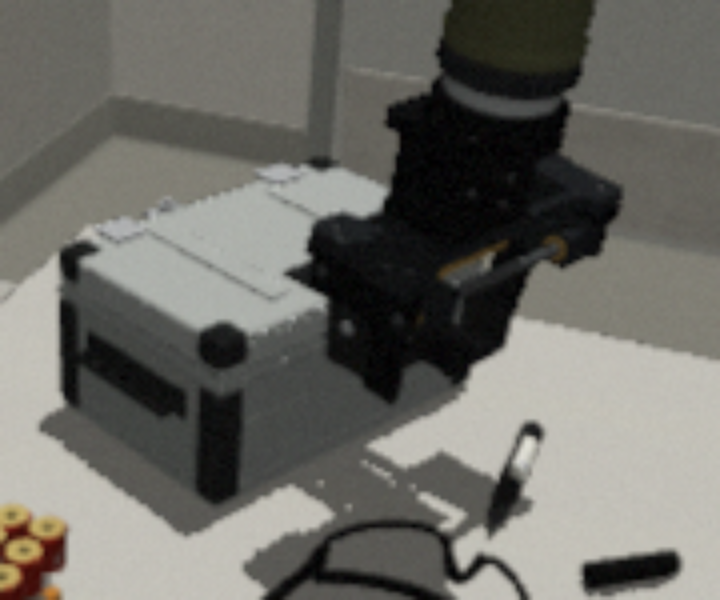

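The paddle spans columns 223–300 in the wrist view, centred between the jaws, with the fingers on both sides of it. I'll close.

Call:
drive_tool(gripper=[5.5, 4.6, 3.5, 3.5, 3.5, 3.5, 3.5], linear=[[0, 0, 0], [0, 0, 0], [0, 0, 0], [0, 0, 0], [0, 0, 0], [0, 0, 0], [0, 0, 0]], delta_rot=[[0, 0, 0], [0, 0, 0], [0, 0, 0], [0, 0, 0], [0, 0, 0], [0, 0, 0], [0, 0, 0]])

```text
time_s: 3.5
tool_pos: [0.3908, -0.2736, 0.0929]
orientation: [[-0.425, -0.9, 0.092], [-0.905, 0.423, -0.042], [-0.001, -0.101, -0.995]]
force: [-3.2, -6.8, -0.9]
finger_gap: 0.0398
```

Run:
```python
from h import *
s=st()
# paddle arc: rigid rotation about pivot
g0=grip(0,0)
for pa in (.1,.15,.2,.25,.3,.35,.4,.45,.5,.55):
    p=np.array(s["tool_pos"]);Rc=np.array(s["orientation"])
    piv=lp(.183,.01,0); Q=Ro.from_rotvec(ey*pa).as_matrix()  # sign check
    p2=piv+Q@(p-piv); print(pa,"dz",round(p2[2]-p[2],4),end=" "); rel(Q@Rc,p2,s)
```

```text
t 3.50 tcp [ 0.3908 -0.2736  0.0929] al 0.101 tilt_y 0.001 gap 0.0398
grip in case: x -0.2315 y 0.0010 z 0.0115 | F ex -0.0 ey -7.5 z -0.9 | M [-1.32  0.14 -0.18]
q [0.79, -0.001, -0.223, 2.098, -0.018, 0.944, -1.433]
0.1 dz 0.0047 lin [-0.0, 0.1, -0.49] rot [-5.73, -0.0, 0.01]
0.15 dz 0.0072 lin [-0.0, 0.13, -0.73] rot [-8.59, -0.0, 0.01]
0.2 dz 0.0096 lin [-0.0, 0.15, -0.98] rot [-11.46, -0.01, 0.01]
0.25 dz 0.0121 lin [-0.0, 0.15, -1.23] rot [-14.32, -0.01, 0.02]
0.3 dz 0.0145 lin [-0.0, 0.15, -1.48] rot [-17.19, -0.01, 0.02]
0.35 dz 0.017 lin [-0.0, 0.13, -1.72] rot [-20.05, -0.01, 0.03]
0.4 dz 0.0195 lin [-0.0, 0.1, -1.97] rot [-22.92, -0.01, 0.03]
0.45 dz 0.022 lin [-0.0, 0.06, -2.21] rot [-25.78, -0.01, 0.03]
0.5 dz 0.0244 lin [-0.0, -0.0, -2.46] rot [-28.65, -0.01, 0.04]
0.55 dz 0.0269 lin [-0.0, -0.07, -2.69] rot [-31.51, -0.01, 0.04]
```

Call:
drive_tool(gripper=[3.5, 3.5, 3.5, 3.5], linear=[[0.1, 0, 0], [0.1, 0.05, -0.25], [0.1, 0.1, -0.5], [0.1, 0.1, -0.5]], delta_rot=[[0, 0, 0], [-2.9, 0, 0], [-5.7, 0, 0], [-5.7, 0, 0]])

```text
time_s: 3.9
tool_pos: [0.3892, -0.2731, 0.0974]
orientation: [[-0.425, -0.905, 0.001], [-0.905, 0.425, 0.003], [-0.003, 0.001, -1.0]]
force: [-2.5, 2.4, 2.0]
finger_gap: 0.04
```

Run:
```python
from h import *
s=st()
```

```text
t 3.90 tcp [ 0.3892 -0.2731  0.0974] al -0.001 tilt_y 0.003 gap 0.0400
grip in case: x -0.2312 y 0.0007 z 0.0161 | F ex -3.3 ey 1.1 z 2.0 | M [0.09 0.35 0.04]
q [0.779, 0.067, -0.228, 2.015, 0.014, 1.063, -1.464]
```

Call:
drive_tool(gripper=[3.5, 3.5, 3.5], linear=[[0, 0.06, -0.24], [0, 0.1, -0.5], [0, 0.1, -0.5]], delta_rot=[[-2.9, 0, 0], [-5.7, 0, 0], [-5.7, 0, 0]])

```text
time_s: 4.2
tool_pos: [0.3883, -0.2726, 0.1025]
orientation: [[-0.425, -0.901, -0.088], [-0.905, 0.423, 0.045], [-0.003, 0.099, -0.995]]
force: [-2.9, 1.7, 2.3]
finger_gap: 0.0396
```

Run:
```python
from h import *
s=st()
c,R,t=cam("wrist"); cv2.imwrite(f"pics/wrist4.png",c["pixels"][:,:,::-1])
c,R,t=cam("side"); im=c["pixels"][:,:,::-1]; cv2.imwrite(f"pics/side4.png",cv2.resize(im[80:230,220:400],None,fx=4,fy=4))
```

```text
t 4.20 tcp [ 0.3883 -0.2726  0.1025] al -0.099 tilt_y 0.003 gap 0.0396
grip in case: x -0.2305 y 0.0008 z 0.0211 | F ex -3.3 ey 0.3 z 2.3 | M [ 0.21  0.42 -0.02]
q [0.765, 0.135, -0.23, 1.934, 0.041, 1.176, -1.491]
```

View pics/wrist4.png

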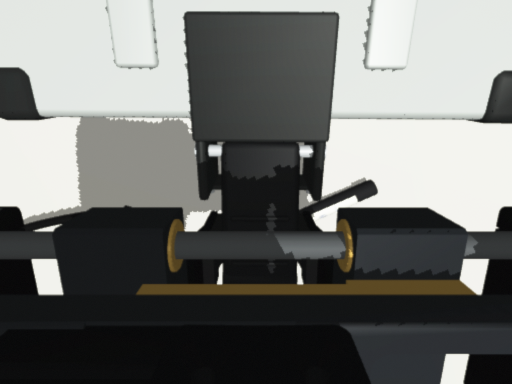

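View pics/side4.png

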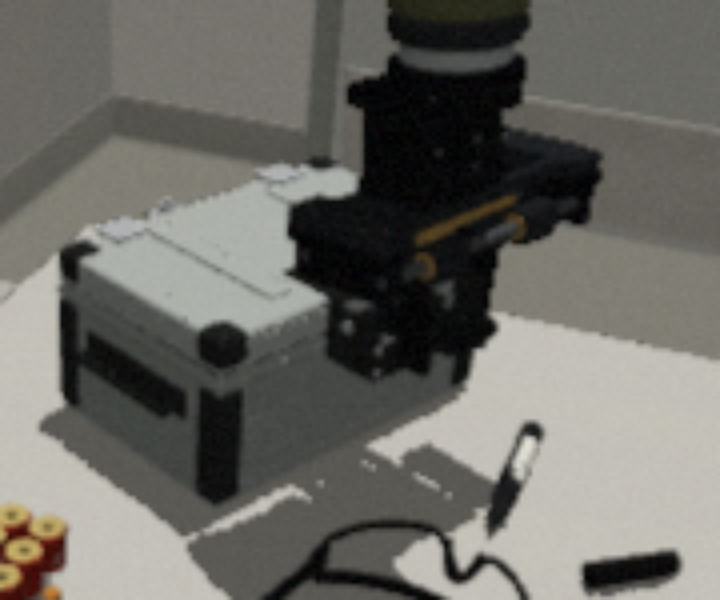

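Both views show the case and lid unmoved (lid corner still at (220,343) in the zoomed side view), with the paddle held and slightly lifted. I'll continue.

Call:
drive_tool(gripper=[3.5, 3.5], linear=[[0, 0.06, -0.24], [0, 0.06, -0.24]], delta_rot=[[-2.9, 0, 0], [-2.9, 0, 0]])

```text
time_s: 4.5
tool_pos: [0.3879, -0.2725, 0.1052]
orientation: [[-0.425, -0.895, -0.133], [-0.905, 0.42, 0.065], [-0.003, 0.148, -0.989]]
force: [-3.1, 2.8, 2.1]
finger_gap: 0.0401
```

Run:
```python
from h import *
s=st()
```

```text
t 4.50 tcp [ 0.3879 -0.2725  0.1052] al -0.149 tilt_y 0.003 gap 0.0401
grip in case: x -0.2300 y 0.0007 z 0.0237 | F ex -4.0 ey 1.2 z 2.1 | M [0.32 0.44 0.02]
q [0.758, 0.17, -0.23, 1.893, 0.052, 1.232, -1.503]
```

Call:
drive_tool(gripper=[3.5, 3.5], linear=[[0, 0.06, -0.24], [0, 0.06, -0.24]], delta_rot=[[-2.9, 0, 0], [-2.9, 0, 0]])

```text
time_s: 4.7
tool_pos: [0.3875, -0.2723, 0.1091]
orientation: [[-0.425, -0.887, -0.179], [-0.905, 0.417, 0.087], [-0.002, 0.199, -0.98]]
force: [-5.4, 3.9, 12.8]
finger_gap: 0.0394
```

Run:
```python
from h import *
s=st()
```

```text
t 4.70 tcp [ 0.3875 -0.2723  0.1091] al -0.200 tilt_y 0.002 gap 0.0394
grip in case: x -0.2295 y 0.0007 z 0.0274 | F ex -6.6 ey 1.2 z 12.8 | M [ 0.37  1.48 -0.09]
q [0.749, 0.206, -0.23, 1.85, 0.062, 1.291, -1.514]
```

Call:
drive_tool(gripper=[3.5, 3.5], linear=[[0, 0.06, -0.24], [0, 0.06, -0.24]], delta_rot=[[-2.9, 0, 0], [-2.9, 0, 0]])

```text
time_s: 4.9
tool_pos: [0.3872, -0.2722, 0.1104]
orientation: [[-0.425, -0.877, -0.223], [-0.905, 0.411, 0.108], [-0.003, 0.248, -0.969]]
force: [-4.8, 2.9, 5.9]
finger_gap: 0.0395
```

Run:
```python
from h import *
s=st()
c,R,t=cam("wrist"); cv2.imwrite(f"pics/wrist5.png",c["pixels"][:,:,::-1])
```

```text
t 4.90 tcp [ 0.3872 -0.2722  0.1104] al -0.251 tilt_y 0.002 gap 0.0395
grip in case: x -0.2289 y 0.0007 z 0.0285 | F ex -5.6 ey 0.6 z 5.9 | M [ 0.26  0.86 -0.18]
q [0.741, 0.244, -0.229, 1.811, 0.072, 1.345, -1.523]
```

View pics/wrist5.png

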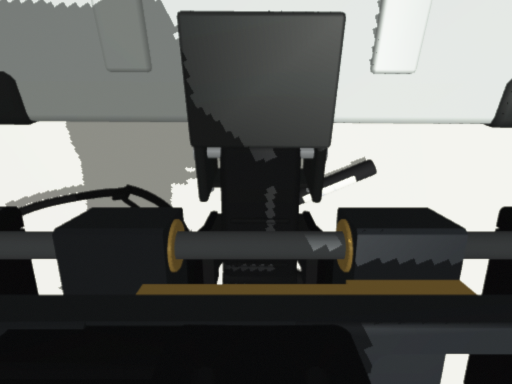

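Run:
```python
from h import *
s=st()
g=lambda th,pa: np.array([(grip(th,pa)-H)@ex,(grip(th,pa)-H)[2]])
print(g(.025,.325),g(0.03,.25),g(.025,.3))
p=np.array(s["tool_pos"]);R0=np.array(s["orientation"])
off=(p-R0[:,2]*bot.hold_point_z)-grip(.025,.325)
for th,pa in [(.05,.3),(.1,.28),(.15,.23),(.2,.18),(.25,.13),(.3,.08),(.35,.03),(.4,0)]:
    al=.1-th-pa
    Rt,pt=tcp(grip(th,pa)+off,al); print(th,pa,round(al,2),end=" "); rel(Rt,pt,s)
```

```text
t 4.95 tcp [ 0.3872 -0.2722  0.1104] al -0.250 tilt_y 0.003 gap 0.0399
grip in case: x -0.2289 y 0.0007 z 0.0285 | F ex -4.2 ey 1.8 z 4.7 | M [ 0.32  0.75 -0.13]
q [0.741, 0.243, -0.229, 1.811, 0.072, 1.344, -1.523]
[-0.22966148  0.03171629] [-0.23067047  0.02930246] [-0.23007538  0.03053684]
0.05 0.3 -0.25 lin [0.0, 0.07, -0.45] rot [-0.02, 0.15, 0.06]
0.1 0.28 -0.28 lin [0.0, 0.22, -1.51] rot [-1.74, 0.14, 0.06]
0.15 0.23 -0.28 lin [-0.0, 0.29, -2.43] rot [-1.74, 0.14, 0.06]
0.2 0.18 -0.28 lin [-0.0, 0.3, -3.34] rot [-1.74, 0.14, 0.06]
0.25 0.13 -0.28 lin [-0.01, 0.28, -4.26] rot [-1.74, 0.14, 0.06]
0.3 0.08 -0.28 lin [-0.01, 0.2, -5.17] rot [-1.74, 0.14, 0.06]
0.35 0.03 -0.28 lin [-0.01, 0.08, -6.08] rot [-1.74, 0.14, 0.06]
0.4 0 -0.3 lin [-0.01, -0.06, -7.08] rot [-2.88, 0.14, 0.06]
```

The pop came at about 0.30 rad commanded: a brief upward push on the tool, which now continues as the seal pushes up. I'll raise a little and check that nothing holds the lid.

Call:
drive_tool(gripper=[3.5, 3.5, 3.5], linear=[[0, 0.04, -0.25], [0, 0.08, -0.5], [0, 0.08, -0.5]], delta_rot=[[0, 0, 0], [0, 0, 0], [0, 0, 0]])

```text
time_s: 5.25
tool_pos: [0.3877, -0.2725, 0.1149]
orientation: [[-0.425, -0.877, -0.222], [-0.905, 0.412, 0.107], [-0.003, 0.247, -0.969]]
force: [-1.3, 1.8, -3.6]
finger_gap: 0.0397
```

Run:
```python
from h import *
s=st()
c,R,t=cam("side"); im=c["pixels"][:,:,::-1]; cv2.imwrite(f"pics/side5.png",cv2.resize(im[80:230,220:400],None,fx=4,fy=4))
```

```text
t 5.25 tcp [ 0.3877 -0.2725  0.1149] al -0.249 tilt_y 0.002 gap 0.0397
grip in case: x -0.2283 y 0.0006 z 0.0330 | F ex -2.0 ey 1.0 z -3.6 | M [ 0.37  0.06 -0.19]
q [0.741, 0.239, -0.229, 1.806, 0.071, 1.353, -1.522]
```

View pics/side5.png

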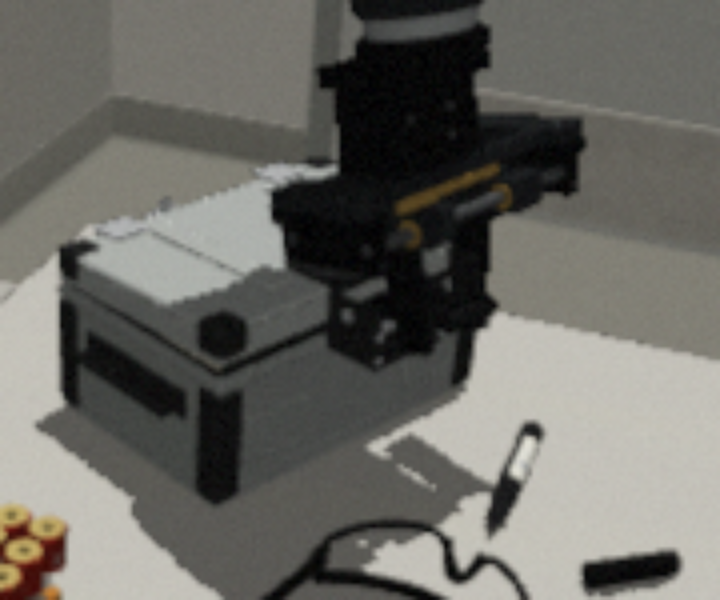

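The side view shows a dark gap opening under the lid at corner (220,368): the pawl is free, at -3.6 N. I'll swing up along the arc.

Call:
drive_tool(gripper=[3.5, 3.5, 3.5, 3.5, 3.5, 3.5, 3.5, 3.5], linear=[[0, 0.07, -0.5], [0, 0.14, -1.0], [0, 0.18, -1.5], [0, 0.21, -2.0], [0, 0.22, -2.5], [0, 0.22, -2.9], [0, 0.2, -3.3], [0, 0.2, -3.3]], delta_rot=[[-0.9, 0, 0], [-1.7, 0, 0], [-1.7, 0, 0], [-1.7, 0, 0], [-1.7, 0, 0], [-1.7, 0, 0], [-1.7, 0, 0], [-1.7, 0, 0]])

```text
time_s: 6.1
tool_pos: [0.3933, -0.2752, 0.1485]
orientation: [[-0.425, -0.87, -0.25], [-0.905, 0.408, 0.12], [-0.002, 0.277, -0.961]]
force: [-3.9, 5.0, -1.8]
finger_gap: 0.0394
```

Run:
```python
from h import *
s=st()
c,R,t=cam("side"); im=c["pixels"][:,:,::-1]; cv2.imwrite(f"pics/side6.png",cv2.resize(im[80:230,220:400],None,fx=4,fy=4))
```

```text
t 6.10 tcp [ 0.3933 -0.2752  0.1485] al -0.281 tilt_y 0.002 gap 0.0394
grip in case: x -0.2215 y 0.0006 z 0.0664 | F ex -5.7 ey 2.9 z -1.8 | M [ 0.5   0.73 -0.24]
q [0.735, 0.245, -0.229, 1.733, 0.071, 1.451, -1.523]
```

View pics/side6.png

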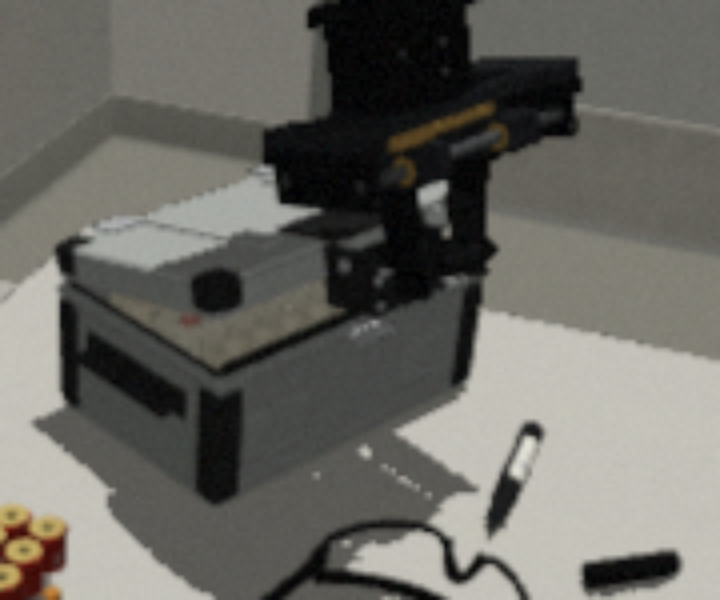

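The lid is up about 0.2 rad; the case's lower corner is still at (215,497), so it has not moved. Now the next part of the arc.

Run:
```python
from h import *
s=st()
p=np.array(s["tool_pos"]);R0=np.array(s["orientation"])
gg=p-R0[:,2]*bot.hold_point_z
for th in (.18,.2,.22,.24):
    d=gg-grip(th,.381-th); print(th,(d@ex).round(4),d[2].round(4))
off=gg-grip(.2,.181)-.0006*ex+.0003*ey
for th,pa in [(.25,.13),(.3,.08),(.35,.03),(.4,0),(.45,0),(.5,0),(.55,0),(.6,0),(.65,0)]:
    al=min(.1-th-pa,-.28) 
    Rt,pt=tcp(grip(th,pa)+off,al); print(th,pa,round(al,2),end=" "); rel(Rt,pt,s)
```

```text
t 6.15 tcp [ 0.3933 -0.2752  0.1484] al -0.281 tilt_y 0.002 gap 0.0398
grip in case: x -0.2215 y 0.0006 z 0.0663 | F ex -5.4 ey 2.0 z -0.9 | M [ 0.59  0.7  -0.24]
q [0.735, 0.245, -0.229, 1.733, 0.072, 1.451, -1.523]
0.18 0.0031 0.0051
0.2 0.0022 0.0016
0.22 0.0013 -0.0019
0.24 0.0002 -0.0055
0.25 0.13 -0.28 lin [-0.03, 0.06, -0.89] rot [0.07, 0.13, 0.07]
0.3 0.08 -0.28 lin [-0.03, 0.01, -1.81] rot [0.07, 0.13, 0.07]
0.35 0.03 -0.28 lin [-0.03, -0.08, -2.72] rot [0.07, 0.13, 0.07]
0.4 0 -0.3 lin [-0.03, -0.19, -3.73] rot [-1.08, 0.13, 0.08]
0.45 0 -0.35 lin [-0.04, -0.31, -4.88] rot [-3.94, 0.12, 0.08]
0.5 0 -0.4 lin [-0.04, -0.49, -6.02] rot [-6.81, 0.12, 0.08]
0.55 0 -0.45 lin [-0.04, -0.73, -7.15] rot [-9.67, 0.12, 0.08]
0.6 0 -0.5 lin [-0.04, -1.02, -8.27] rot [-12.54, 0.12, 0.09]
0.65 0 -0.55 lin [-0.04, -1.37, -9.37] rot [-15.4, 0.12, 0.09]
```

Call:
drive_tool(gripper=[3.5, 3.5, 3.5, 3.5, 3.5, 3.5, 3.5], linear=[[-0.03, 0.09, -0.6], [-0.03, 0.08, -1.2], [-0.03, 0.06, -1.8], [-0.03, 0, -2.4], [-0.03, -0.05, -3.0], [-0.03, -0.14, -3.7], [-0.03, -0.14, -3.7]], delta_rot=[[0, 0, 0], [0, 0, 0], [0, 0, 0], [0, 0, 0], [0, 0, 0], [-1, 0, 0], [-1, 0, 0]])

```text
time_s: 6.85
tool_pos: [0.4054, -0.2809, 0.1839]
orientation: [[-0.425, -0.866, -0.262], [-0.905, 0.406, 0.125], [-0.002, 0.29, -0.957]]
force: [1.6, 0.8, -1.1]
finger_gap: 0.0397
```

Run:
```python
from h import *
s=st()
p=np.array(s["tool_pos"]);R0=np.array(s["orientation"])
gg=p-R0[:,2]*bot.hold_point_z
for th in (.35,.37,.39,.41,.43): 
  for pa in (0,.05):
    d=gg-grip(th,pa); print(th,pa,(d@ex).round(4),d[2].round(4))
c,R,t=cam("side"); im=c["pixels"][:,:,::-1]; cv2.imwrite(f"pics/side7.png",cv2.resize(im[50:230,220:400],None,fx=3.3,fy=3.3))
```

```text
t 6.85 tcp [ 0.4054 -0.2809  0.1839] al -0.295 tilt_y 0.002 gap 0.0397
grip in case: x -0.2079 y 0.0005 z 0.1018 | F ex 1.1 ey 1.4 z -1.1 | M [ 0.32 -0.38 -0.2 ]
q [0.728, 0.255, -0.229, 1.65, 0.073, 1.538, -1.525]
0.35 0 0.0075 0.0125
0.35 0.05 0.0066 0.0102
0.37 0 0.0057 0.0082
0.37 0.05 0.0047 0.0059
0.39 0 0.0038 0.004
0.39 0.05 0.0028 0.0017
0.41 0 0.0018 -0.0003
0.41 0.05 0.0007 -0.0025
0.43 0 -0.0003 -0.0044
0.43 0.05 -0.0014 -0.0067
```

View pics/side7.png

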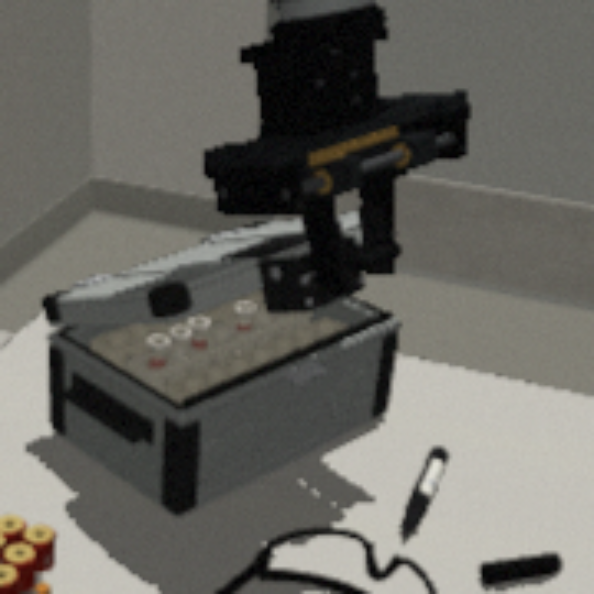

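The lid is at about 0.41 rad with small forces and the case has not moved. I'll go on to about 0.66.

Run:
```python
from h import *
s=st()
p=np.array(s["tool_pos"]);R0=np.array(s["orientation"])
gg=p-R0[:,2]*bot.hold_point_z
off=gg-grip(.41,0)-.0005*ex
for th in (.45,.5,.55,.6,.65,.68):
    al=-.295-(th-.41)
    Rt,pt=tcp(grip(th,0)+off,al); print(th,round(al,2),end=" "); rel(Rt,pt,s)
```

```text
t 6.90 tcp [ 0.4053 -0.2809  0.1837] al -0.294 tilt_y 0.002 gap 0.0396
grip in case: x -0.2080 y 0.0006 z 0.1016 | F ex 1.2 ey 1.4 z -1.4 | M [ 0.3  -0.43 -0.15]
q [0.728, 0.255, -0.229, 1.65, 0.072, 1.537, -1.525]
0.45 -0.34 lin [0.0, -0.04, -0.9] rot [-2.34, 0.09, 0.07]
0.5 -0.39 lin [-0.0, -0.21, -2.05] rot [-5.21, 0.09, 0.08]
0.55 -0.44 lin [-0.0, -0.43, -3.18] rot [-8.07, 0.09, 0.08]
0.6 -0.48 lin [-0.0, -0.71, -4.3] rot [-10.93, 0.09, 0.08]
0.65 -0.54 lin [-0.0, -1.04, -5.41] rot [-13.8, 0.08, 0.08]
0.68 -0.57 lin [-0.01, -1.27, -6.06] rot [-15.52, 0.08, 0.08]
```

Call:
drive_tool(gripper=[3.5, 3.5, 3.5, 3.5, 3.5, 3.5, 3.5, 3.5, 3.5, 3.5], linear=[[0, -0.03, -0.6], [0, -0.08, -1.2], [0, -0.18, -1.9], [0, -0.3, -2.5], [0, -0.43, -3.2], [0, -0.57, -3.8], [0, -0.72, -4.35], [0, -0.88, -4.9], [0, -1.05, -5.4], [0, -1.05, -5.4]], delta_rot=[[-1.5, 0, 0], [-3, 0, 0], [-4.8, 0, 0], [-6.4, 0, 0], [-8, 0, 0], [-9.6, 0, 0], [-11, 0, 0], [-12.5, 0, 0], [-13.8, 0, 0], [-13.8, 0, 0]])

```text
time_s: 7.9
tool_pos: [0.428, -0.2917, 0.2312]
orientation: [[-0.425, -0.778, -0.462], [-0.905, 0.364, 0.219], [-0.002, 0.512, -0.859]]
force: [0.8, 0.5, -3.1]
finger_gap: 0.0399
```

Run:
```python
from h import *
s=st()
p=np.array(s["tool_pos"]);R0=np.array(s["orientation"])
gg=p-R0[:,2]*bot.hold_point_z
for th in (.6,.63,.65,.67,.69): 
    d=gg-grip(th,0); print(th,(d@ex).round(4),d[2].round(4))
c,R,t=cam("side"); im=c["pixels"][:,:,::-1]; cv2.imwrite(f"pics/side8.png",cv2.resize(im[50:230,220:400],None,fx=3.3,fy=3.3))
```

```text
t 7.90 tcp [ 0.428  -0.2917  0.2312] al -0.537 tilt_y 0.002 gap 0.0399
grip in case: x -0.1786 y 0.0004 z 0.1472 | F ex 0.5 ey 0.8 z -3.1 | M [ 0.23 -0.85 -0.26]
q [0.673, 0.467, -0.217, 1.347, 0.107, 1.876, -1.554]
0.6 0.008 0.0074
0.63 0.0037 0.0019
0.65 0.0008 -0.0017
0.67 -0.0022 -0.0053
0.69 -0.0053 -0.0088
```

View pics/side8.png

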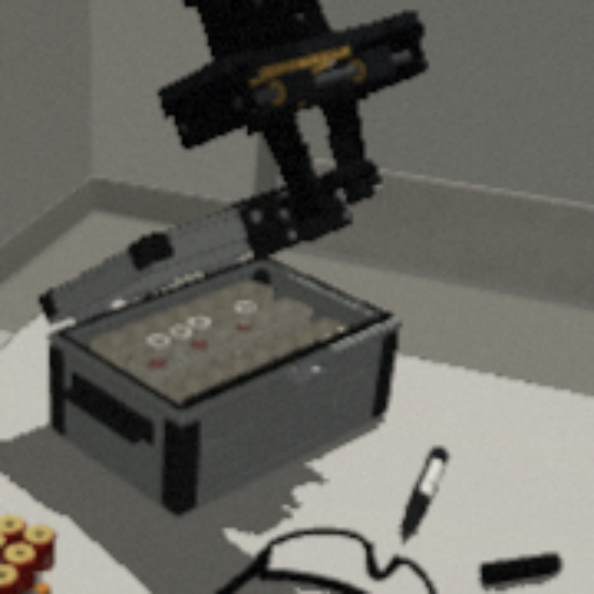

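The lid is at about 0.64 rad and the case has not moved. Joint 6 is nearing its limit, so I'll release (the hinge holds the lid), lean the tool forward about the paddle, and re-pinch.

Run:
```python
from h import *
s=st()
p=np.array(s["tool_pos"]);R0=np.array(s["orientation"])
off=(p-R0[:,2]*bot.hold_point_z)-grip(.64,0)
print(off@ex,off[2])
for al in (-.42,-.29,-.16,-.03,.1,.22):
    Rt,pt=tcp(grip(.64,0,.056)+off,al); print(al,end=" "); rel(Rt,pt,s)
```

```text
t 7.95 tcp [ 0.4281 -0.2917  0.2312] al -0.536 tilt_y 0.002 gap 0.0395
grip in case: x -0.1786 y 0.0004 z 0.1473 | F ex 2.1 ey 1.7 z -3.7 | M [ 0.32 -1.06 -0.26]
q [0.673, 0.466, -0.217, 1.348, 0.106, 1.874, -1.554]
0.00228238374067229 8.731567821854136e-05
-0.42 lin [0.0, 0.38, -0.07] rot [6.64, 0.09, 0.08]
-0.29 lin [0.0, 0.14, -0.12] rot [14.09, 0.1, 0.08]
-0.16 lin [0.0, -0.09, -0.19] rot [21.54, 0.1, 0.07]
-0.03 lin [0.0, -0.31, -0.3] rot [28.99, 0.11, 0.06]
0.1 lin [0.0, -0.51, -0.43] rot [36.44, 0.11, 0.06]
0.22 lin [0.0, -0.69, -0.57] rot [43.31, 0.12, 0.05]
```

Call:
drive_tool(gripper=[5.5, 7, 7, 7], linear=[[0, 0, 0], [0, 0, 0], [0, 0, 0], [0, 0, 0]], delta_rot=[[0, 0, 0], [0, 0, 0], [0, 0, 0], [0, 0, 0]])

```text
time_s: 8.35
tool_pos: [0.4274, -0.2917, 0.232]
orientation: [[-0.425, -0.778, -0.462], [-0.905, 0.365, 0.219], [-0.002, 0.511, -0.86]]
force: [1.1, -0.3, 0.1]
finger_gap: 0.0639
```

Run:
```python
from h import *
s=st()
c,R,t=cam("side"); im=c["pixels"][:,:,::-1]; cv2.imwrite(f"pics/side9.png",cv2.resize(im[50:230,220:400],None,fx=3.3,fy=3.3))
```

```text
t 8.35 tcp [ 0.4274 -0.2917  0.232 ] al -0.536 tilt_y 0.001 gap 0.0639
grip in case: x -0.1793 y 0.0002 z 0.1480 | F ex 1.1 ey 0.1 z 0.1 | M [ 0.03 -0.55  0.02]
q [0.673, 0.465, -0.217, 1.348, 0.107, 1.876, -1.554]
```

View pics/side9.png

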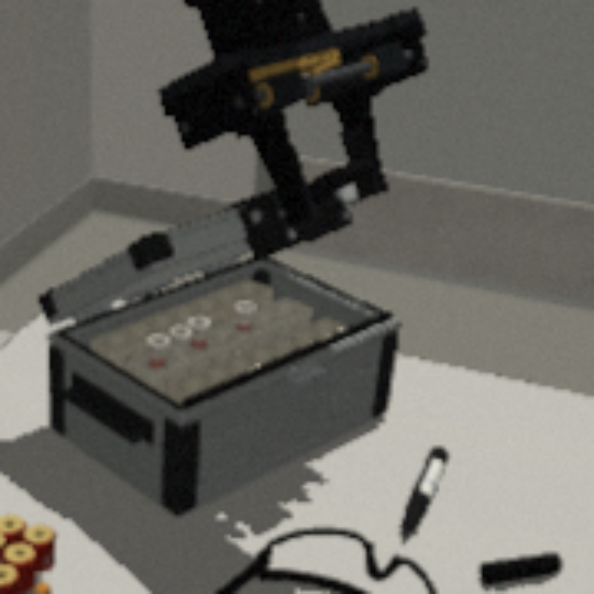

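The lid stays put when released (corner still at (150,245)). I'll lean the tool, staying open.

Call:
drive_tool(gripper=[7, 7, 7, 7, 7, 7, 7, 7], linear=[[0, 0.4, -0.1], [0, 0.15, -0.1], [0, -0.1, -0.2], [0, -0.3, -0.3], [0, -0.5, -0.45], [0, -0.7, -0.6], [0, -0.7, -0.6], [0, -0.7, -0.6]], delta_rot=[[6.6, 0, 0], [14, 0, 0], [21.5, 0, 0], [29, 0, 0], [36.4, 0, 0], [43, 0, 0], [43, 0, 0], [43, 0, 0]])

```text
time_s: 9.2
tool_pos: [0.4355, -0.2953, 0.2338]
orientation: [[-0.426, -0.884, 0.192], [-0.905, 0.416, -0.089], [-0.001, -0.211, -0.977]]
force: [-1.0, -0.2, -0.1]
finger_gap: 0.0702
```

Run:
```python
from h import *
s=st()
Rt,pt=tcp(grip(.64,0,.056)+.0022*ex,.21);rel(Rt,pt,s)
c,R,t=cam("side"); im=c["pixels"][:,:,::-1]; cv2.imwrite(f"pics/side10.png",cv2.resize(im[50:230,220:400],None,fx=3.3,fy=3.3))
c,R,t=cam("wrist"); cv2.imwrite(f"pics/wrist10.png",c["pixels"][:,:,::-1])
print(proj(c,R,t,grip(.64,0,.075)+.02*ey),proj(c,R,t,grip(.64,0,.075)-.02*ey))
```

```text
t 9.20 tcp [ 0.4355 -0.2953  0.2338] al 0.213 tilt_y 0.001 gap 0.0702
grip in case: x -0.1839 y 0.0004 z 0.1521 | F ex -0.8 ey -0.6 z -0.1 | M [0.08 0.27 0.01]
q [0.8, -0.101, -0.219, 1.907, -0.059, 1.123, -1.411]
lin [0.04, -0.0, 0.14] rot [-0.15, 0.08, -0.01]
[222.42255747 282.77453626] [302.72594954 282.93366719]
```

View pics/side10.png

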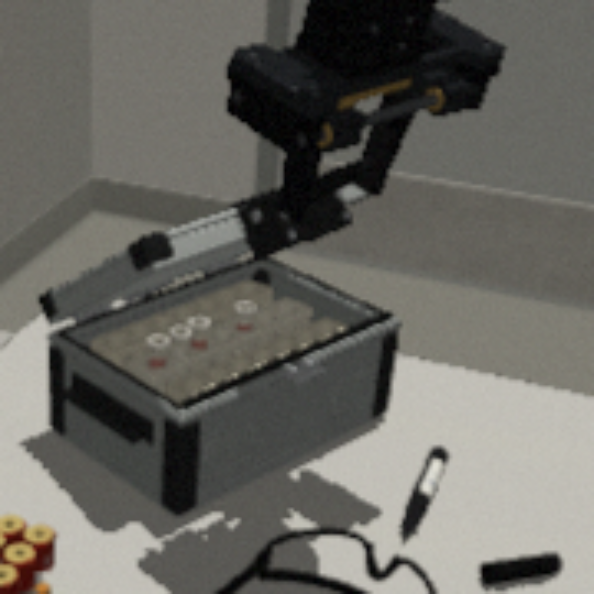

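View pics/wrist10.png

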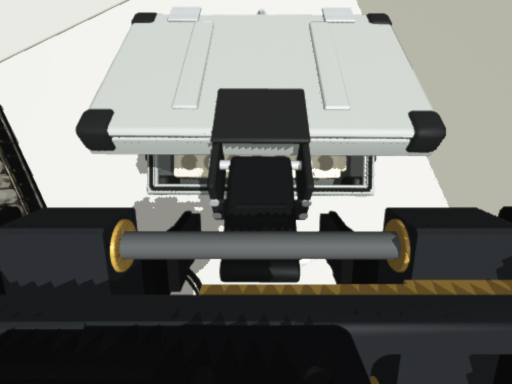

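The paddle's end in the wrist view is at (221–299, 280), matching the prediction, and lies between the open fingers. I'll close.

Call:
drive_tool(gripper=[5.5, 4.6, 3.5, 3.5, 3.5], linear=[[0, 0, 0.1], [0, 0, 0.1], [0, 0, 0.1], [0, 0, 0.1], [0, 0, 0.1]], delta_rot=[[0, 0, 0], [0, 0, 0], [0, 0, 0], [0, 0, 0], [0, 0, 0]])

```text
time_s: 9.8
tool_pos: [0.4361, -0.2954, 0.2319]
orientation: [[-0.425, -0.884, 0.192], [-0.905, 0.416, -0.088], [-0.002, -0.211, -0.977]]
force: [0.2, -0.1, -0.1]
finger_gap: 0.0397
```

Run:
```python
from h import *
s=st()
p=np.array(s["tool_pos"]);R0=np.array(s["orientation"])
off=(p-R0[:,2]*bot.hold_point_z)-grip(.64,0,.056)
print(off@ex,off[2])
for th in np.arange(.7,1.01,.05):
    Rt,pt=tcp(grip(th,0,.056)+off,.21-(th-.64)); print(round(th,2),end=" "); rel(Rt,pt,s)
```

```text
t 9.80 tcp [ 0.4361 -0.2954  0.2319] al 0.213 tilt_y 0.002 gap 0.0397
grip in case: x -0.1833 y 0.0005 z 0.1502 | F ex 0.3 ey 0.0 z -0.1 | M [-0.05  0.17 -0.1 ]
q [0.8, -0.099, -0.219, 1.909, -0.059, 1.119, -1.41]
0.0024368669504365712 -0.0005549967310833903
0.7 lin [0.0, -1.03, -0.87] rot [-3.6, 0.13, 0.01]
0.75 lin [0.0, -1.93, -1.54] rot [-6.47, 0.13, 0.02]
0.8 lin [-0.0, -2.86, -2.17] rot [-9.33, 0.13, 0.02]
0.85 lin [-0.0, -3.82, -2.75] rot [-12.2, 0.13, 0.02]
0.9 lin [-0.0, -4.81, -3.29] rot [-15.06, 0.13, 0.03]
0.95 lin [-0.0, -5.83, -3.77] rot [-17.93, 0.13, 0.03]
1.0 lin [-0.0, -6.87, -4.2] rot [-20.79, 0.13, 0.03]
```

Call:
drive_tool(gripper=[3.5, 3.5, 3.5, 3.5, 3.5, 3.5, 3.5, 3.5], linear=[[0, -0.5, -0.45], [0, -1.03, -0.87], [0, -1.9, -1.54], [0, -2.85, -2.17], [0, -3.8, -2.75], [0, -4.3, -3.0], [0, -4.8, -3.3], [0, -4.8, -3.3]], delta_rot=[[-1.8, 0, 0], [-3.6, 0, 0], [-6.5, 0, 0], [-9.3, 0, 0], [-12.2, 0, 0], [-13.6, 0, 0], [-15, 0, 0], [-15, 0, 0]])

```text
time_s: 10.6
tool_pos: [0.4722, -0.3126, 0.2736]
orientation: [[-0.425, -0.904, -0.045], [-0.905, 0.425, 0.024], [-0.003, 0.051, -0.999]]
force: [-1.6, -0.3, -1.2]
finger_gap: 0.0395
```

```bash
cat >> h.py <<'E'
def tan(s,th):
    f=np.array(s["force"]); u=ex*np.sin(th)+ez*np.cos(th); r=-ex*np.cos(th)+ez*np.sin(th)
    print("tangential push on lid %.2f radial out on lid %.2f"%(-f@u,-f@r))
def fit(s,off,d=.056):
    from scipy.optimize import minimize_scalar
    p=np.array(s["tool_pos"]);R0=np.array(s["orientation"]); g=p-R0[:,2]*bot.hold_point_z
    v=g-off-H; a0=grip(0,0,d)-H
    print("th est %.4f  r err %.4f"%(np.arctan2(v[2],-(v@ex))-np.arctan2(a0[2],-(a0@ex)), np.hypot(v@ex,v[2])-np.hypot(a0@ex,a0[2])))
E
python3 - <<'E'
from h import *
s=st(); tan(s,.9); fit(s,.0024*ex-.0005*ez)
off=.0024*ex-.0005*ez
for th in np.arange(.94,1.25,.04):
    Rt,pt=tcp(grip(th,0,.056)+off,.21-(th-.64)); print(round(th,2),end=" "); rel(Rt,pt,s)
c,R,t=cam("side"); im=c["pixels"][:,:,::-1]; cv2.imwrite(f"pics/side11.png",cv2.resize(im[50:230,220:400],None,fx=3.3,fy=3.3))
E
```

```text
t 10.60 tcp [ 0.4722 -0.3126  0.2736] al -0.051 tilt_y 0.002 gap 0.0395
grip in case: x -0.1384 y 0.0003 z 0.1923 | F ex -1.4 ey -0.9 z -1.2 | M [-0.02  0.03 -0.07]
q [0.75, 0.174, -0.245, 1.535, 0.043, 1.489, -1.507]
tangential push on lid 1.81 radial out on lid 0.07
th est 0.8981  r err -0.0005
0.94 lin [0.03, -0.69, -0.65] rot [-2.23, 0.14, 0.04]
0.98 lin [0.03, -1.39, -1.21] rot [-4.52, 0.14, 0.04]
1.02 lin [0.03, -2.12, -1.75] rot [-6.81, 0.14, 0.04]
1.06 lin [0.03, -2.86, -2.25] rot [-9.1, 0.14, 0.05]
1.1 lin [0.03, -3.63, -2.72] rot [-11.4, 0.14, 0.05]
1.14 lin [0.03, -4.42, -3.16] rot [-13.69, 0.14, 0.05]
1.18 lin [0.03, -5.22, -3.57] rot [-15.98, 0.14, 0.06]
1.22 lin [0.03, -6.03, -3.95] rot [-18.27, 0.14, 0.06]
```

View pics/side11.png

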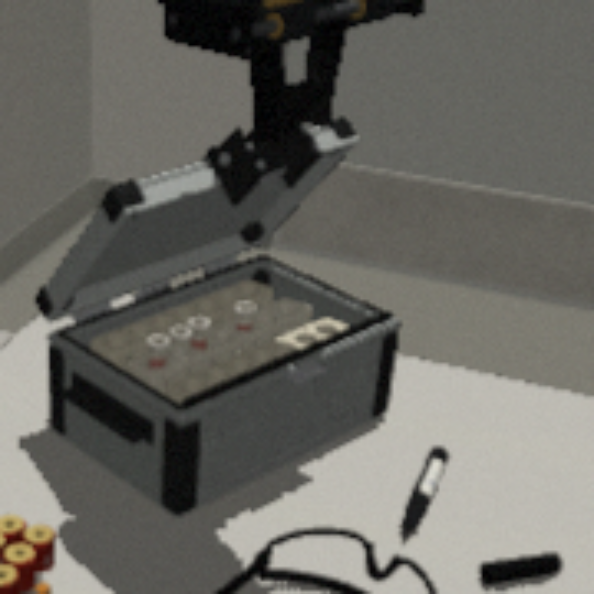

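The lid is at 0.90 rad, tracked to 0.5 mm. From here I'll take small equal steps and read the force while moving.

Call:
drive_tool(gripper=[3.5, 3.5], linear=[[0, -0.34, -0.33], [0, -0.69, -0.65]], delta_rot=[[-1.15, 0, 0], [-2.3, 0, 0]])

```text
time_s: 10.85
tool_pos: [0.4782, -0.3154, 0.2789]
orientation: [[-0.426, -0.901, -0.08], [-0.905, 0.424, 0.04], [-0.002, 0.09, -0.996]]
force: [1.8, -1.7, -9.0]
finger_gap: 0.0393
```

```bash
cat > m.py <<'E'
from h import *
s=status.sense(); off=.0024*ex-.0005*ez
p=np.array(s["tool_pos"]);R0=np.array(s["orientation"]); g=p-R0[:,2]*bot.hold_point_z-off
v=g-H; a0=grip(0,0,.056)-H
th=np.arctan2(v[2],-(v@ex))-np.arctan2(a0[2],-(a0@ex))
f=np.array(s["force"])
print("t %.2f"%s["time_s"],"th %.4f rerr %.4f al %.3f"%(th,np.hypot(v@ex,v[2])-np.hypot(a0@ex,a0[2]),np.arctan2(R0[:,2]@ex,-R0[2,2])),"My %.2f"%(np.array(s["moment"])@ey),"Fey %.1f"%(f@ey),end=" ")
tan(s,th)
E
python3 m.py
```

```text
t 10.85 th 0.9359 rerr -0.0004 al -0.090 My -0.60 Fey -0.8 tangential push on lid 3.46 radial out on lid 8.59
```

Call:
drive_tool(gripper=[3.5, 3.5], linear=[[0, -0.34, -0.33], [0, -0.69, -0.65]], delta_rot=[[-1.15, 0, 0], [-2.3, 0, 0]])

```text
time_s: 11.05
tool_pos: [0.4851, -0.3188, 0.2843]
orientation: [[-0.426, -0.897, -0.117], [-0.905, 0.422, 0.057], [-0.002, 0.13, -0.992]]
force: [1.7, -1.0, -10.9]
finger_gap: 0.0398
```

```bash
python3 m.py
```

```text
t 11.05 th 0.9778 rerr -0.0005 al -0.130 My -0.79 Fey -0.2 tangential push on lid 4.51 radial out on lid 10.16
```

Call:
drive_tool(gripper=[3.5], linear=[[0, -0.34, -0.33]], delta_rot=[[-1.15, 0, 0]])

```text
time_s: 11.15
tool_pos: [0.4885, -0.3204, 0.2868]
orientation: [[-0.426, -0.895, -0.135], [-0.905, 0.42, 0.066], [-0.002, 0.15, -0.989]]
force: [1.3, -1.8, -12.1]
finger_gap: 0.0399
```

```bash
python3 m.py
```

```text
t 11.15 th 0.9978 rerr -0.0005 al -0.151 My -0.76 Fey -1.0 tangential push on lid 4.94 radial out on lid 11.19
```

Radial pull has built up to about 11 N because my path drifts about 1 mm outward. I'll correct inward.

Call:
drive_tool(gripper=[3.5, 3.5], linear=[[0, -0.25, -0.08], [0, -0.44, -0.22]], delta_rot=[[-0.6, 0, 0], [-1.15, 0, 0]])

```text
time_s: 11.35
tool_pos: [0.492, -0.322, 0.2893]
orientation: [[-0.426, -0.892, -0.155], [-0.905, 0.419, 0.075], [-0.002, 0.172, -0.985]]
force: [-0.9, -0.0, -10.1]
finger_gap: 0.0395
```

```bash
python3 m.py
```

```text
t 11.35 th 1.0183 rerr -0.0006 al -0.173 My 0.08 Fey -0.4 tangential push on lid 5.98 radial out on lid 8.15
```

Call:
drive_tool(gripper=[3.5, 3.5], linear=[[0, -0.18, -0.16], [0, -0.36, -0.31]], delta_rot=[[-0.6, 0, 0], [-1.15, 0, 0]])

```text
time_s: 11.55
tool_pos: [0.4958, -0.3238, 0.2918]
orientation: [[-0.426, -0.888, -0.173], [-0.905, 0.417, 0.084], [-0.002, 0.192, -0.981]]
force: [-3.3, 0.8, -15.1]
finger_gap: 0.0394
```

```bash
python3 m.py
```

```text
t 11.55 th 1.0401 rerr -0.0006 al -0.193 My 0.13 Fey -0.7 tangential push on lid 10.51 radial out on lid 11.34
```

Call:
drive_tool(gripper=[3.5, 3.5], linear=[[0, 0, 0], [0, 0, 0]], delta_rot=[[0, 0, 0], [0, 0, 0]])

```text
time_s: 11.75
tool_pos: [0.4962, -0.324, 0.2921]
orientation: [[-0.425, -0.889, -0.171], [-0.905, 0.417, 0.083], [-0.002, 0.19, -0.982]]
force: [-3.2, -0.3, -17.0]
finger_gap: 0.0397
```

```bash
python3 m.py
python3 - <<'E'
from h import *
c,R,t=cam("side"); im=c["pixels"][:,:,::-1]; cv2.imwrite(f"pics/side12.png",cv2.resize(im[30:230,220:400],None,fx=3.,fy=3.))
E
python3 m.py
```

```text
t 11.75 th 1.0423 rerr -0.0006 al -0.191 My -0.04 Fey -1.6 tangential push on lid 10.95 radial out on lid 13.34
t 11.80 th 1.0426 rerr -0.0006 al -0.191 My -0.09 Fey -1.2 tangential push on lid 9.65 radial out on lid 13.63
```

View pics/side12.png

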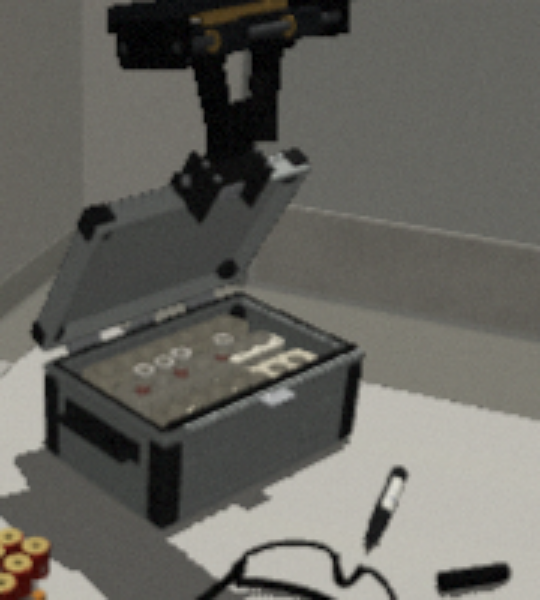

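Still about 17 N upward, mostly radial. I'll relieve that first.

Call:
drive_tool(gripper=[3.5, 3.5, 3.5], linear=[[0, -0.04, 0.1], [0, -0.09, 0.14], [0, -0.09, 0.14]], delta_rot=[[0, 0, 0], [0, 0, 0], [0, 0, 0]])

```text
time_s: 12.1
tool_pos: [0.4967, -0.3243, 0.2922]
orientation: [[-0.426, -0.889, -0.17], [-0.905, 0.418, 0.082], [-0.002, 0.189, -0.982]]
force: [-4.7, 0.7, -12.1]
finger_gap: 0.0396
```

```bash
python3 m.py
```

```text
t 12.10 th 1.0445 rerr -0.0007 al -0.190 My 0.67 Fey -1.4 tangential push on lid 9.96 radial out on lid 8.20
```

Call:
drive_tool(gripper=[3.5, 3.5, 3.5], linear=[[0, -0.08, 0.1], [0, -0.16, 0.2], [0, -0.16, 0.2]], delta_rot=[[0, 0, 0], [0, 0, 0], [0, 0, 0]])

```text
time_s: 12.4
tool_pos: [0.497, -0.3244, 0.2922]
orientation: [[-0.426, -0.889, -0.171], [-0.905, 0.418, 0.082], [-0.001, 0.189, -0.982]]
force: [-8.9, 2.8, -4.0]
finger_gap: 0.0395
```

```bash
python3 m.py; python3 -c "
from h import *
st()"
```

```text
t 12.40 th 1.0457 rerr -0.0008 al -0.190 My 1.91 Fey -1.3 tangential push on lid 9.99 radial out on lid -1.11
t 12.40 tcp [ 0.497  -0.3244  0.2922] al -0.190 tilt_y 0.001 gap 0.0395
grip in case: x -0.1084 y 0.0002 z 0.2106 | F ex -9.2 ey -1.3 z -4.0 | M [-0.06  1.91 -0.09]
q [0.705, 0.34, -0.243, 1.31, 0.085, 1.692, -1.54]
```

Radial is now near zero, with about 10 N tangential. I need to check by picture whether the lid is on its stop or the paddle is bending up.

Run:
```python
from h import *
c,R,t=cam("wrist"); cv2.imwrite("pics/wrist13.png",c["pixels"][:,:,::-1])
c,R,t=cam("side"); im=c["pixels"][:,:,::-1]; cv2.imwrite("pics/side13full.png",im); cv2.imwrite(f"pics/side13.png",cv2.resize(im[60:180,220:340],None,fx=5,fy=5,interpolation=cv2.INTER_CUBIC))
for th in (.64,.898,1.0,1.05,1.1): print(th,proj(c,R,t,lp(.166,.025,th)+.12*ey).round(2),proj(c,R,t,lp(.166,.0,th)+.12*ey).round(2), "latch tip", proj(c,R,t,grip(th,0,.075)).round(1), proj(c,R,t,lp(.183,.01,th)).round(1))
```

```text
0.64 [262.6  121.25] [266.69 131.57] latch tip [327.7 101.6] [306.6 112.2]
0.898 [253.08 105.74] [258.48 114.81] latch tip [313.9  75.8] [297.4  95.3]
1.0 [248.9  100.54] [254.67 108.88] latch tip [307.4  67. ] [293.1  89.5]
1.05 [246.8   98.23] [252.72 106.16] latch tip [304.1  63. ] [290.9  86.8]
1.1 [244.68  96.07] [250.72 103.57] latch tip [300.6  59.3] [288.6  84.4]
```

View pics/side13.png

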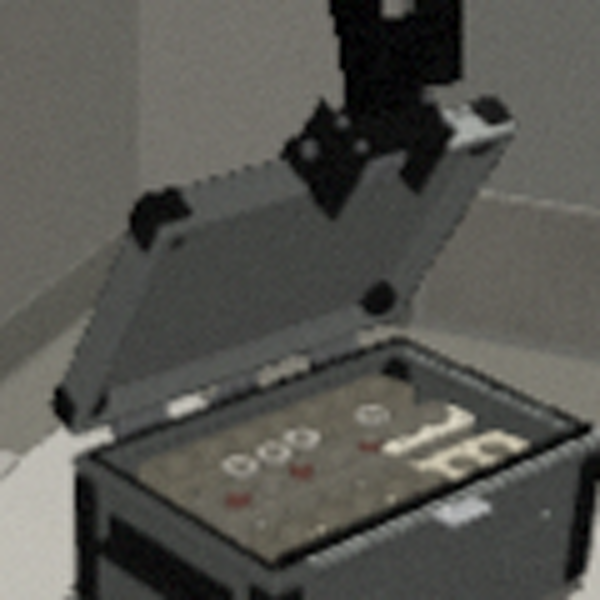

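View pics/wrist13.png

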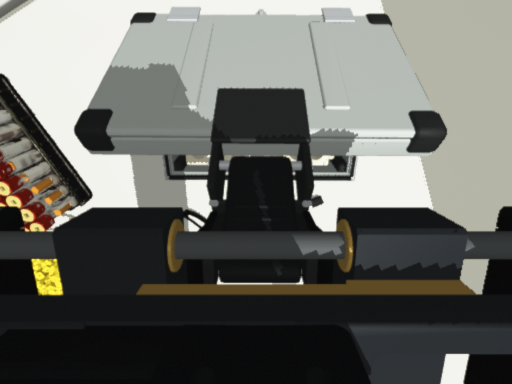

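The wrist picture shows the lid unchanged relative to the tool since the re-grip (latch cover top at row 88, lid corners at row 131 in both). The paddle is down and the lid really is at about 1.04 rad. It stands still at 10 N, above the 8 N that moving it can ask, so it bears on its stop. I'll ease the push off and then open.

Call:
drive_tool(gripper=[3.5, 3.5, 3.5], linear=[[0, 0.09, 0.08], [0, 0.18, 0.16], [0, 0.18, 0.16]], delta_rot=[[0, 0, 0], [0, 0, 0], [0, 0, 0]])

```text
time_s: 12.8
tool_pos: [0.4966, -0.3242, 0.2919]
orientation: [[-0.426, -0.89, -0.166], [-0.905, 0.418, 0.079], [-0.001, 0.184, -0.983]]
force: [-6.7, 1.5, -2.2]
finger_gap: 0.0393
```

```bash
python3 m.py
```

```text
t 12.80 th 1.0430 rerr -0.0008 al -0.185 My 1.16 Fey -1.5 tangential push on lid 6.91 radial out on lid -1.46
```

Call:
drive_tool(gripper=[3.5, 3.5, 5, 6, 7, 7], linear=[[0, 0.09, 0.08], [0, 0.18, 0.16], [0, 0.18, 0.16], [0, 0.18, 0.16], [0, 0.18, 0.16], [0, 0.18, 0.16]], delta_rot=[[0, 0, 0], [0, 0, 0], [0, 0, 0], [0, 0, 0], [0, 0, 0], [0, 0, 0]])

```text
time_s: 13.4
tool_pos: [0.4954, -0.323, 0.2878]
orientation: [[-0.425, -0.89, -0.167], [-0.905, 0.417, 0.081], [-0.002, 0.186, -0.983]]
force: [-0.4, -0.1, -1.1]
finger_gap: 0.0636
```

```bash
python3 m.py
python3 - <<'E'
from h import *
st()
c,R,t=cam("wrist"); cv2.imwrite("pics/wrist14.png",c["pixels"][:,:,::-1])
c,R,t=cam("side"); im=c["pixels"][:,:,::-1]; cv2.imwrite("pics/side14full.png",im); cv2.imwrite(f"pics/side14.png",cv2.resize(im[60:180,220:340],None,fx=5,fy=5,interpolation=cv2.INTER_CUBIC))
E
```

```text
t 13.40 th 1.0292 rerr -0.0038 al -0.187 My -0.19 Fey -0.3 tangential push on lid 0.85 radial out on lid 0.72
t 13.40 tcp [ 0.4954 -0.323   0.2878] al -0.187 tilt_y 0.002 gap 0.0636
grip in case: x -0.1104 y 0.0008 z 0.2061 | F ex -0.4 ey -0.3 z -1.1 | M [ 0.05 -0.19 -0.05]
q [0.707, 0.333, -0.243, 1.326, 0.083, 1.678, -1.539]
```

View pics/side14.png

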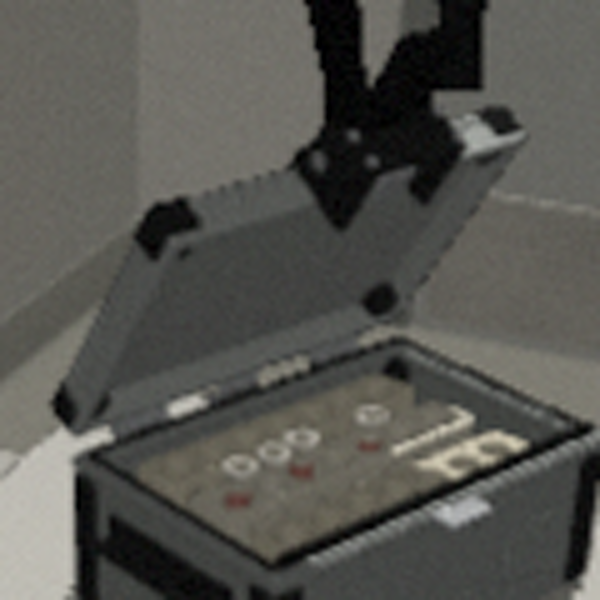

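View pics/wrist14.png

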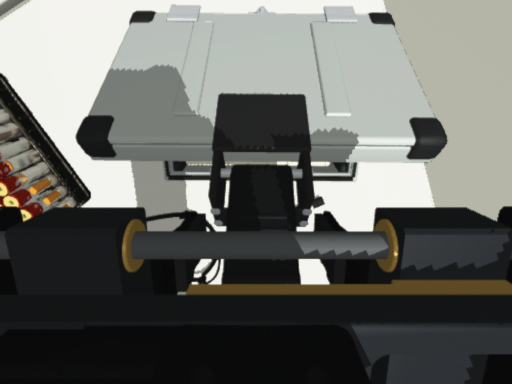

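```bash
cat > lid.py <<'E'
import sys
from h import *
from scipy.optimize import least_squares
# lid tilt from pose shift of side-view lid corner block between pictures
def blk(im,tpl,box):
    x0,y0,x1,y1=box; S=8
    roi=cv2.resize(im[y0:y1,x0:x1],None,fx=S,fy=S,interpolation=cv2.INTER_CUBIC)
    tt=cv2.resize(tpl,None,fx=S,fy=S,interpolation=cv2.INTER_CUBIC)
    r=cv2.matchTemplate(roi,tt,cv2.TM_CCOEFF_NORMED); _,v,_,l=cv2.minMaxLoc(r)
    return np.array(l)/S+[x0,y0],v
E
python3 - <<'E'
from lid import *
c,R,t=cam("side"); now=c["pixels"][:,:,::-1].copy(); cv2.imwrite("pics/side15full.png",now)
a=cv2.imread("pics/side13full.png",0); b=cv2.cvtColor(now,cv2.COLOR_BGR2GRAY)
for name,(x0,y0,x1,y1) in {"cornerblk":(243,93,262,112),"rightcorner":(308,74,326,92)}.items():
    la,_=blk(a,a[y0:y1,x0:x1],(x0-8,y0-8,x1+8,y1+8)); lb,v=blk(b,a[y0:y1,x0:x1],(x0-8,y0-8,x1+8,y1+8))
    print(name,lb-la,round(v,3))
for yy in (.12,-.12):
    P=lambda th: proj(c,R,t,lp(.166,.0125,th)+yy*ey)
    print("px per .01 rad",P(1.03)-P(1.04))
E
```

```text
cornerblk [1.75  2.125] 0.983
rightcorner [2. 2.] 0.911
px per .01 rad [0.40736502 0.49808536]
px per .01 rad [0.39108159 0.42272926]
```

The lid sprang back about 0.044 rad on release (2 px in the side view), now about 1.00 rad. Contact may have been lost in the rebound. I'll re-pinch, push gently, then ease down to zero push before opening.

Run:
```python
from h import *
s=st()
off=.0024*ex-.0005*ez
for th in (1.0,1.002):
    Rt,pt=tcp(grip(th,0,.056)+off,-.187+.0); rel(Rt,pt,s)
c,R,t=cam("wrist")
print(proj(c,R,t,grip(1.0,0,.075)+.02*ey+off),proj(c,R,t,grip(1.0,0,.075)-.02*ey+off))
```

```text
t 13.55 tcp [ 0.4949 -0.323   0.2871] al -0.189 tilt_y 0.002 gap 0.0684
grip in case: x -0.1109 y 0.0006 z 0.2054 | F ex -0.1 ey -1.2 z 0.0 | M [ 0.05 -0.18 -0.02]
q [0.707, 0.334, -0.243, 1.327, 0.083, 1.679, -1.539]
lin [0.06, 0.74, 0.08] rot [0.09, 0.12, 0.07]
lin [0.06, 0.7, 0.05] rot [0.09, 0.12, 0.07]
[222.86993979 290.94304004] [302.13483542 291.13302974]
```

Call:
drive_tool(gripper=[7, 7, 7, 5.5, 4.6, 3.5, 3.5, 3.5], linear=[[0, 0.35, 0.03], [0, 0.7, 0.06], [0, 0.7, 0.06], [0, 0.7, 0.06], [0, 0.7, 0.06], [0, 0.7, 0.06], [0, 0.7, 0.06], [0, 0.7, 0.06]], delta_rot=[[0, 0, 0], [0, 0, 0], [0, 0, 0], [0, 0, 0], [0, 0, 0], [0, 0, 0], [0, 0, 0], [0, 0, 0]])

```text
time_s: 14.4
tool_pos: [0.4882, -0.3203, 0.2877]
orientation: [[-0.425, -0.889, -0.169], [-0.905, 0.417, 0.081], [-0.002, 0.188, -0.982]]
force: [-0.0, -0.8, 0.1]
finger_gap: 0.0391
```

```bash
python3 m.py; python3 -c "
from h import *
st()"
```

```text
t 14.40 th 1.0009 rerr -0.0001 al -0.189 My -0.19 Fey -0.7 tangential push on lid -0.34 radial out on lid 0.04
t 14.40 tcp [ 0.4882 -0.3203  0.2877] al -0.189 tilt_y 0.002 gap 0.0391
grip in case: x -0.1181 y 0.0002 z 0.2061 | F ex 0.3 ey -0.7 z 0.1 | M [-0.06 -0.19  0.03]
q [0.711, 0.318, -0.243, 1.346, 0.081, 1.676, -1.536]
```

Call:
drive_tool(gripper=[3.5, 3.5, 3.5], linear=[[0, -0.07, -0.07], [0, -0.14, -0.14], [0, -0.14, -0.14]], delta_rot=[[-0.25, 0, 0], [-0.5, 0, 0], [-0.5, 0, 0]])

```text
time_s: 14.7
tool_pos: [0.4888, -0.3205, 0.2882]
orientation: [[-0.425, -0.887, -0.18], [-0.905, 0.417, 0.087], [-0.002, 0.2, -0.98]]
force: [-4.8, 2.1, -1.4]
finger_gap: 0.0396
```

```bash
python3 m.py
```

```text
t 14.70 th 1.0050 rerr -0.0001 al -0.201 My 0.70 Fey -0.2 tangential push on lid 5.22 radial out on lid -1.62
```

Call:
drive_tool(gripper=[3.5, 3.5, 3.5], linear=[[0, -0.07, -0.07], [0, -0.14, -0.14], [0, -0.14, -0.14]], delta_rot=[[-0.25, 0, 0], [-0.5, 0, 0], [-0.5, 0, 0]])

```text
time_s: 15.0
tool_pos: [0.4908, -0.3215, 0.2896]
orientation: [[-0.425, -0.886, -0.187], [-0.905, 0.416, 0.09], [-0.002, 0.207, -0.978]]
force: [-4.1, 0.4, -3.4]
finger_gap: 0.0396
```

```bash
python3 m.py
```

```text
t 15.00 th 1.0163 rerr -0.0001 al -0.209 My 0.85 Fey -1.3 tangential push on lid 5.11 radial out on lid 0.86
```

Call:
drive_tool(gripper=[3.5, 3.5, 3.5], linear=[[0, -0.07, -0.07], [0, -0.14, -0.14], [0, -0.14, -0.14]], delta_rot=[[-0.25, 0, 0], [-0.5, 0, 0], [-0.5, 0, 0]])

```text
time_s: 15.3
tool_pos: [0.4923, -0.3222, 0.2906]
orientation: [[-0.425, -0.884, -0.194], [-0.905, 0.415, 0.094], [-0.002, 0.216, -0.976]]
force: [-4.4, 0.8, -4.5]
finger_gap: 0.0397
```

```bash
python3 m.py
```

```text
t 15.30 th 1.0250 rerr -0.0001 al -0.217 My 0.84 Fey -1.1 tangential push on lid 6.03 radial out on lid 1.59
```

Moving takes about 5 N up to 1.016, then the force rises: the stop starts near 1.015. The first release had therefore lost it. I'll push a bit more.

Call:
drive_tool(gripper=[3.5, 3.5, 3.5], linear=[[0, -0.07, -0.07], [0, -0.14, -0.14], [0, -0.14, -0.14]], delta_rot=[[-0.25, 0, 0], [-0.5, 0, 0], [-0.5, 0, 0]])

```text
time_s: 15.6
tool_pos: [0.4935, -0.3228, 0.2915]
orientation: [[-0.426, -0.882, -0.203], [-0.905, 0.414, 0.098], [-0.002, 0.225, -0.974]]
force: [-5.4, 1.3, -4.6]
finger_gap: 0.0398
```

```bash
python3 m.py
```

```text
t 15.60 th 1.0324 rerr -0.0001 al -0.227 My 0.98 Fey -1.1 tangential push on lid 7.02 radial out on lid 1.22
```

Call:
drive_tool(gripper=[3.5, 3.5, 3.5], linear=[[0, -0.07, -0.07], [0, -0.1, -0.1], [0, -0.1, -0.1]], delta_rot=[[-0.25, 0, 0], [-0.4, 0, 0], [-0.4, 0, 0]])

```text
time_s: 15.9
tool_pos: [0.4944, -0.3232, 0.2921]
orientation: [[-0.425, -0.88, -0.21], [-0.905, 0.413, 0.101], [-0.002, 0.233, -0.973]]
force: [-7.4, 2.0, -5.0]
finger_gap: 0.0399
```

```bash
python3 m.py
```

```text
t 15.90 th 1.0375 rerr -0.0001 al -0.235 My 1.07 Fey -1.3 tangential push on lid 9.01 radial out on lid 0.43
```

About 3–4 N more than moving takes, so it bears on the stop. I'll ease back slowly to zero push.

Call:
drive_tool(gripper=[3.5, 3.5, 3.5, 3.5, 3.5], linear=[[0, 0.04, 0.04], [0, 0.07, 0.07], [0, 0.11, 0.11], [0, 0.14, 0.14], [0, 0.14, 0.14]], delta_rot=[[0, 0, 0], [0, 0, 0], [0, 0, 0], [0, 0, 0], [0, 0, 0]])

```text
time_s: 16.4
tool_pos: [0.4939, -0.323, 0.2917]
orientation: [[-0.425, -0.881, -0.206], [-0.905, 0.414, 0.099], [-0.002, 0.228, -0.974]]
force: [-3.6, 0.4, -5.1]
finger_gap: 0.0398
```

```bash
python3 m.py
```

```text
t 16.40 th 1.0347 rerr -0.0002 al -0.231 My 0.35 Fey -1.2 tangential push on lid 5.54 radial out on lid 2.67
```

Call:
drive_tool(gripper=[3.5, 3.5, 3.5, 3.5], linear=[[0, 0.03, 0.06], [0, 0.05, 0.11], [0, 0.07, 0.15], [0, 0.07, 0.15]], delta_rot=[[0, 0, 0], [0, 0, 0], [0, 0, 0], [0, 0, 0]])

```text
time_s: 16.8
tool_pos: [0.4933, -0.3226, 0.2913]
orientation: [[-0.425, -0.882, -0.205], [-0.905, 0.414, 0.098], [-0.002, 0.227, -0.974]]
force: [-3.4, -0.8, 0.7]
finger_gap: 0.0389
```

```bash
python3 m.py
```

```text
t 16.80 th 1.0308 rerr -0.0002 al -0.229 My 0.06 Fey -2.1 tangential push on lid 1.97 radial out on lid -2.00
```

Call:
drive_tool(gripper=[3.5, 3.5, 3.5, 3.5], linear=[[0, 0.03, 0.03], [0, 0.06, 0.06], [0, 0.06, 0.06], [0, 0.06, 0.06]], delta_rot=[[0, 0, 0], [0, 0, 0], [0, 0, 0], [0, 0, 0]])

```text
time_s: 17.2
tool_pos: [0.4922, -0.3221, 0.2906]
orientation: [[-0.425, -0.881, -0.206], [-0.905, 0.414, 0.099], [-0.002, 0.228, -0.974]]
force: [-4.6, -0.6, 3.3]
finger_gap: 0.0398
```

```bash
python3 m.py
```

```text
t 17.20 th 1.0254 rerr -0.0002 al -0.230 My 0.38 Fey -2.5 tangential push on lid 1.62 radial out on lid -4.88
```

Call:
drive_tool(gripper=[3.5, 3.5, 3.5], linear=[[0, 0.05, -0.05], [0, 0.1, -0.1], [0, 0.1, -0.1]], delta_rot=[[0, 0, 0], [0, 0, 0], [0, 0, 0]])

```text
time_s: 17.5
tool_pos: [0.4919, -0.3219, 0.2905]
orientation: [[-0.425, -0.881, -0.206], [-0.905, 0.414, 0.099], [-0.002, 0.229, -0.974]]
force: [-1.2, -2.4, -2.9]
finger_gap: 0.0398
```

```bash
python3 m.py
python3 - <<'E'
from lid import *
c,R,t=cam("side"); now=c["pixels"][:,:,::-1].copy(); cv2.imwrite("pics/side16full.png",now)
a=cv2.imread("pics/side13full.png",0); b=cv2.cvtColor(now,cv2.COLOR_BGR2GRAY)
for name,(x0,y0,x1,y1) in {"cornerblk":(243,93,262,112),"rightcorner":(308,74,326,92)}.items():
    lb,v=blk(b,a[y0:y1,x0:x1],(x0-8,y0-8,x1+8,y1+8)); print(name,lb-[x0,y0],round(v,3))
E
```

```text
t 17.50 th 1.0237 rerr -0.0001 al -0.231 My -0.59 Fey -2.7 tangential push on lid 1.56 radial out on lid 2.48
cornerblk [1.    1.125] 0.989
rightcorner [1.125 1.125] 0.969
```

Call:
drive_tool(gripper=[3.5, 3.5, 3.5], linear=[[0, 0, 0.03], [0, 0, 0.06], [0, 0, 0.06]], delta_rot=[[0, 0, 0], [0, 0, 0], [0, 0, 0]])

```text
time_s: 17.85
tool_pos: [0.4916, -0.3218, 0.2904]
orientation: [[-0.425, -0.881, -0.206], [-0.905, 0.414, 0.099], [-0.002, 0.229, -0.973]]
force: [-0.7, -2.9, -3.4]
finger_gap: 0.0393
```

```bash
python3 m.py
```

```text
t 17.85 th 1.0221 rerr -0.0001 al -0.231 My -0.75 Fey -3.0 tangential push on lid 1.26 radial out on lid 3.26
```

Call:
drive_tool(gripper=[4.3, 5.0, 6.0, 7, 7], linear=[[0, 0, 0], [0, 0, 0], [0, 0, 0], [0, 0, 0], [0, 0, 0]], delta_rot=[[0, 0, 0], [0, 0, 0], [0, 0, 0], [0, 0, 0], [0, 0, 0]])

```text
time_s: 18.35
tool_pos: [0.4917, -0.3212, 0.2909]
orientation: [[-0.425, -0.882, -0.206], [-0.905, 0.413, 0.099], [-0.003, 0.229, -0.974]]
force: [0.5, -0.5, 0.3]
finger_gap: 0.0652
```

```bash
cat > chk.py <<'E'
from lid import *
s=status.sense(); c,R,t=cam("side"); now=c["pixels"][:,:,::-1].copy(); cv2.imwrite("pics/side_%04d.png"%int(s["time_s"]*100),now)
a=cv2.imread("pics/side13full.png",0); b=cv2.cvtColor(now,cv2.COLOR_BGR2GRAY)
for name,(x0,y0,x1,y1) in {"cornerblk":(243,93,262,112),"rightcorner":(308,74,326,92)}.items():
    lb,v=blk(b,a[y0:y1,x0:x1],(x0-8,y0-8,x1+8,y1+8)); print(s["time_s"],name,lb-[x0,y0],round(v,3))
x0,y0,x1,y1=235,170,285,210
lb,v=blk(b,cv2.imread("pics/side0.png",0)[y0:y1,x0:x1],(x0-5,y0-5,x1+5,y1+5)); print("case shift px",lb-[x0,y0],round(v,3))
E
python3 m.py; python3 chk.py
```

```text
t 18.35 th 1.0228 rerr 0.0005 al -0.231 My -0.24 Fey -0.2 tangential push on lid -0.75 radial out on lid 0.09
18.35 cornerblk [1.75  2.125] 0.982
18.35 rightcorner [2. 2.] 0.9
case shift px [ 0.    -0.125] 0.778
```

The lid again settled at the same place, about 1.00 rad. That fits an equilibrium with the stop still compressed, but I'll prove it: re-pinch, draw the lid back slowly, and map force against angle both ways to find where the stop begins.

Run:
```python
from h import *
s=st(); off=.0024*ex-.0005*ez
Rt,pt=tcp(grip(1.0015,0,.056)+off,-.215); rel(Rt,pt,s)
```

```text
t 18.40 tcp [ 0.4916 -0.3213  0.2909] al -0.231 tilt_y 0.002 gap 0.0669
grip in case: x -0.1138 y 0.0007 z 0.2091 | F ex 0.1 ey -0.2 z -0.9 | M [ 0.04 -0.27 -0.02]
q [0.7, 0.359, -0.241, 1.294, 0.088, 1.73, -1.542]
lin [0.08, 0.31, 0.38] rot [0.9, 0.13, 0.08]
```

Call:
drive_tool(gripper=[7, 7, 7, 5.5, 4.6, 3.5, 3.5, 3.5], linear=[[0.04, 0.15, 0.19], [0.06, 0.31, 0.38], [0.06, 0.31, 0.38], [0.06, 0.31, 0.38], [0.06, 0.31, 0.38], [0.06, 0.31, 0.38], [0.06, 0.31, 0.38], [0.06, 0.31, 0.38]], delta_rot=[[0.5, 0, 0], [0.9, 0, 0], [0.9, 0, 0], [0.9, 0, 0], [0.9, 0, 0], [0.9, 0, 0], [0.9, 0, 0], [0.9, 0, 0]])

```text
time_s: 19.2
tool_pos: [0.4878, -0.3202, 0.2877]
orientation: [[-0.425, -0.884, -0.192], [-0.905, 0.415, 0.093], [-0.003, 0.214, -0.977]]
force: [0.7, 0.2, -0.0]
finger_gap: 0.0396
```

```bash
python3 m.py
```

```text
t 19.20 th 1.0010 rerr -0.0002 al -0.215 My -0.20 Fey 0.5 tangential push on lid -0.44 radial out on lid 0.28
```

Call:
drive_tool(gripper=[3.5, 3.5, 3.5], linear=[[0, 0.09, 0.08], [0, 0.17, 0.17], [0, 0.17, 0.17]], delta_rot=[[0.3, 0, 0], [0.6, 0, 0], [0.6, 0, 0]])

```text
time_s: 19.5
tool_pos: [0.486, -0.3193, 0.2863]
orientation: [[-0.425, -0.887, -0.182], [-0.905, 0.416, 0.088], [-0.002, 0.203, -0.979]]
force: [0.8, 0.9, -0.6]
finger_gap: 0.0392
```

```bash
python3 m.py
```

```text
t 19.50 th 0.9901 rerr -0.0002 al -0.204 My -0.40 Fey 1.2 tangential push on lid 0.07 radial out on lid 0.62
```

Call:
drive_tool(gripper=[3.5, 3.5, 3.5], linear=[[0, 0.09, 0.08], [0, 0.17, 0.17], [0, 0.17, 0.17]], delta_rot=[[0.3, 0, 0], [0.6, 0, 0], [0.6, 0, 0]])

```text
time_s: 19.8
tool_pos: [0.4842, -0.3185, 0.285]
orientation: [[-0.425, -0.888, -0.173], [-0.905, 0.417, 0.084], [-0.002, 0.192, -0.981]]
force: [2.7, 0.2, -0.1]
finger_gap: 0.04
```

```bash
python3 m.py
```

```text
t 19.80 th 0.9795 rerr -0.0002 al -0.194 My -0.51 Fey 1.3 tangential push on lid -1.94 radial out on lid 1.41
```

Call:
drive_tool(gripper=[3.5, 3.5, 3.5], linear=[[0, 0.09, 0.08], [0, 0.17, 0.17], [0, 0.17, 0.17]], delta_rot=[[0.3, 0, 0], [0.6, 0, 0], [0.6, 0, 0]])

```text
time_s: 20.1
tool_pos: [0.4823, -0.3176, 0.2836]
orientation: [[-0.425, -0.89, -0.164], [-0.905, 0.418, 0.08], [-0.002, 0.182, -0.983]]
force: [2.2, 1.6, -0.7]
finger_gap: 0.0401
```

```bash
python3 m.py
```

```text
t 20.10 th 0.9687 rerr -0.0001 al -0.183 My -0.62 Fey 2.4 tangential push on lid -0.71 radial out on lid 1.30
```

Call:
drive_tool(gripper=[3.5, 3.5, 3.5], linear=[[0, 0.09, 0.08], [0, 0.17, 0.17], [0, 0.17, 0.17]], delta_rot=[[0.3, 0, 0], [0.6, 0, 0], [0.6, 0, 0]])

```text
time_s: 20.4
tool_pos: [0.4805, -0.3168, 0.2822]
orientation: [[-0.425, -0.892, -0.155], [-0.905, 0.418, 0.075], [-0.002, 0.172, -0.985]]
force: [3.1, 0.6, -2.0]
finger_gap: 0.0396
```

```bash
python3 m.py
```

```text
t 20.40 th 0.9577 rerr -0.0001 al -0.173 My -0.71 Fey 1.9 tangential push on lid -0.91 radial out on lid 3.10
```

Call:
drive_tool(gripper=[3.5, 3.5, 3.5, 3.5], linear=[[0, -0.1, -0.08], [0, -0.19, -0.15], [0, -0.27, -0.23], [0, -0.27, -0.23]], delta_rot=[[-0.3, 0, 0], [-0.6, 0, 0], [-0.9, 0, 0], [-0.9, 0, 0]])

```text
time_s: 20.8
tool_pos: [0.4829, -0.3179, 0.2841]
orientation: [[-0.425, -0.889, -0.171], [-0.905, 0.417, 0.083], [-0.003, 0.19, -0.982]]
force: [-1.8, 5.0, -1.6]
finger_gap: 0.0395
```

```bash
python3 m.py
```

```text
t 20.80 th 0.9723 rerr -0.0002 al -0.191 My 0.49 Fey 3.7 tangential push on lid 4.00 radial out on lid -0.77
```

Call:
drive_tool(gripper=[3.5, 3.5, 3.5], linear=[[0, -0.08, -0.08], [0, -0.17, -0.16], [0, -0.17, -0.16]], delta_rot=[[-0.3, 0, 0], [-0.6, 0, 0], [-0.6, 0, 0]])

```text
time_s: 21.1
tool_pos: [0.485, -0.319, 0.2856]
orientation: [[-0.425, -0.887, -0.179], [-0.905, 0.416, 0.087], [-0.002, 0.199, -0.98]]
force: [-1.9, 3.8, -0.3]
finger_gap: 0.04
```

```bash
python3 m.py
```

```text
t 21.10 th 0.9846 rerr -0.0002 al -0.200 My 0.51 Fey 2.6 tangential push on lid 2.97 radial out on lid -1.65
```

Call:
drive_tool(gripper=[3.5, 3.5, 3.5], linear=[[0, -0.08, -0.08], [0, -0.17, -0.16], [0, -0.17, -0.16]], delta_rot=[[-0.3, 0, 0], [-0.6, 0, 0], [-0.6, 0, 0]])

```text
time_s: 21.4
tool_pos: [0.4866, -0.3197, 0.2868]
orientation: [[-0.425, -0.885, -0.189], [-0.905, 0.415, 0.091], [-0.002, 0.21, -0.978]]
force: [-2.6, 4.6, -0.5]
finger_gap: 0.0399
```

```bash
python3 m.py
```

```text
t 21.40 th 0.9944 rerr -0.0002 al -0.211 My 0.67 Fey 3.0 tangential push on lid 3.89 radial out on lid -1.98
```

Call:
drive_tool(gripper=[3.5, 3.5, 3.5], linear=[[0, -0.08, -0.08], [0, -0.17, -0.16], [0, -0.17, -0.16]], delta_rot=[[-0.3, 0, 0], [-0.6, 0, 0], [-0.6, 0, 0]])

```text
time_s: 21.7
tool_pos: [0.4882, -0.3204, 0.288]
orientation: [[-0.425, -0.883, -0.199], [-0.905, 0.414, 0.096], [-0.002, 0.221, -0.975]]
force: [-2.7, 6.4, -1.1]
finger_gap: 0.0397
```

```bash
python3 m.py
```

```text
t 21.70 th 1.0035 rerr -0.0003 al -0.222 My 0.80 Fey 4.6 tangential push on lid 4.94 radial out on lid -1.84
```

Call:
drive_tool(gripper=[3.5, 3.5, 3.5], linear=[[0, -0.08, -0.08], [0, -0.17, -0.16], [0, -0.17, -0.16]], delta_rot=[[-0.3, 0, 0], [-0.6, 0, 0], [-0.6, 0, 0]])

```text
time_s: 22.0
tool_pos: [0.4897, -0.3212, 0.2891]
orientation: [[-0.425, -0.881, -0.209], [-0.905, 0.413, 0.101], [-0.002, 0.232, -0.973]]
force: [-3.1, 5.6, -0.2]
finger_gap: 0.0398
```

```bash
python3 m.py
```

```text
t 22.00 th 1.0126 rerr -0.0003 al -0.234 My 0.99 Fey 3.8 tangential push on lid 4.51 radial out on lid -2.60
```

Moving takes about 3.5 N up to about 0.99 rad, then the force climbs; drawing back takes only about 0.8 N, so the hinge can hold only a little stop load. I'll go in a bit and ease off very slowly, averaging readings.

Call:
drive_tool(gripper=[3.5, 3.5, 3.5, 3.5, 3.5], linear=[[-0.05, -0.07, -0.1], [-0.1, -0.14, -0.2], [-0.1, -0.21, -0.27], [-0.1, -0.28, -0.34], [-0.1, -0.28, -0.34]], delta_rot=[[-0.2, 0, 0], [-0.4, 0, 0], [-0.6, 0, 0], [-0.8, 0, 0], [-0.8, 0, 0]])

```text
time_s: 22.5
tool_pos: [0.4924, -0.3224, 0.291]
orientation: [[-0.426, -0.877, -0.223], [-0.905, 0.412, 0.106], [-0.001, 0.247, -0.969]]
force: [-4.8, 4.0, -2.5]
finger_gap: 0.0396
```

```bash
cat > ma.py <<'E'
from h import *
off=.0024*ex-.0005*ez; a0=grip(0,0,.056)-H; out=[]
for i in range(6):
    s=status.sense(); p=np.array(s["tool_pos"]);R0=np.array(s["orientation"]); v=p-R0[:,2]*bot.hold_point_z-off-H
    th=np.arctan2(v[2],-(v@ex))-np.arctan2(a0[2],-(a0@ex)); f=np.array(s["force"])
    out.append([s["time_s"],th,-f@(ex*np.sin(th)+ez*np.cos(th)),-f@(-ex*np.cos(th)+ez*np.sin(th)),f@ey]); cam("side")
o=np.array(out); print("t",o[-1,0],"th first/last",o[0,1].round(4),o[-1,1].round(4),"mean tang %.2f (each %s) rad %.2f ey %.2f"%(o[:,2].mean(),o[:,2].round(1),o[:,3].mean(),o[:,4].mean()))
E
python3 ma.py
```

```text
t 22.75 th first/last 1.0283 1.0283 mean tang 6.73 (each [6.5 6.4 7.9 7.4 6.3 5.8]) rad -0.22 ey 2.07
```

Call:
drive_tool(gripper=[3.5, 3.5, 3.5, 3.5, 3.5, 3.5], linear=[[0, 0.03, 0.03], [0, 0.06, 0.06], [0, 0.09, 0.09], [0, 0.12, 0.12], [0, 0.14, 0.14], [0, 0.14, 0.14]], delta_rot=[[0, 0, 0], [0, 0, 0], [0, 0, 0], [0, 0, 0], [0, 0, 0], [0, 0, 0]])

```text
time_s: 23.4
tool_pos: [0.4921, -0.3221, 0.2906]
orientation: [[-0.426, -0.878, -0.219], [-0.905, 0.413, 0.104], [-0.001, 0.243, -0.97]]
force: [-3.4, 2.5, -2.6]
finger_gap: 0.0395
```

```bash
python3 ma.py; python3 chk.py
```

```text
t 23.65 th first/last 1.0258 1.026 mean tang 4.89 (each [4.9 5.  4.1 6.1 4.3 5. ]) rad -0.40 ey 0.09
23.7 cornerblk [0.875 1.   ] 0.992
23.7 rightcorner [1. 1.] 0.969
case shift px [ 0.    -0.125] 0.778
```

Call:
drive_tool(gripper=[3.5, 3.5, 3.5, 3.5, 3.5, 3.5], linear=[[0, 0.03, 0.03], [0, 0.06, 0.06], [0, 0.09, 0.09], [0, 0.12, 0.12], [0, 0.14, 0.14], [0, 0.14, 0.14]], delta_rot=[[0, 0, 0], [0, 0, 0], [0, 0, 0], [0, 0, 0], [0, 0, 0], [0, 0, 0]])

```text
time_s: 24.35
tool_pos: [0.4911, -0.3216, 0.29]
orientation: [[-0.426, -0.878, -0.218], [-0.905, 0.413, 0.104], [-0.001, 0.241, -0.971]]
force: [-1.4, -3.0, -0.9]
finger_gap: 0.0397
```

```bash
python3 ma.py; python3 chk.py
```

```text
t 24.6 th first/last 1.0203 1.0191 mean tang 0.54 (each [0.4 0.2 1.  0.1 1.1 0.5]) rad -0.09 ey -3.30
24.65 cornerblk [1.125 1.25 ] 0.983
24.65 rightcorner [1.25 1.25] 0.969
case shift px [0. 0.] 0.775
```

Call:
drive_tool(gripper=[3.5, 3.5, 3.5, 3.5, 3.5, 3.5], linear=[[0.05, 0, 0], [0.08, 0, 0], [0.08, 0, 0], [0.08, 0, 0], [0.08, 0, 0], [0.08, 0, 0]], delta_rot=[[0, 0, 0], [0, 0, 0], [0, 0, 0], [0, 0, 0], [0, 0, 0], [0, 0, 0]])

```text
time_s: 25.3
tool_pos: [0.4907, -0.3214, 0.2898]
orientation: [[-0.425, -0.878, -0.219], [-0.905, 0.412, 0.105], [-0.002, 0.242, -0.97]]
force: [-2.2, -2.2, 0.3]
finger_gap: 0.0398
```

```bash
python3 ma.py; python3 chk.py
```

```text
t 25.55 th first/last 1.0182 1.0182 mean tang 0.42 (each [ 0.7 -0.   0.7  0.5 -0.4  1.1]) rad -1.36 ey -2.48
25.6 cornerblk [1.125 1.375] 0.982
25.6 rightcorner [1.375 1.25 ] 0.963
case shift px [0. 0.] 0.776
```

Call:
drive_tool(gripper=[3.5, 3.5, 3.5, 3.5, 3.5], linear=[[0.05, 0.02, 0.02], [0.08, 0.05, 0.03], [0.08, 0.05, 0.03], [0.08, 0.05, 0.03], [0.08, 0.05, 0.03]], delta_rot=[[0, 0, 0], [0, 0, 0], [0, 0, 0], [0, 0, 0], [0, 0, 0]])

```text
time_s: 26.15
tool_pos: [0.4902, -0.3213, 0.2895]
orientation: [[-0.425, -0.879, -0.218], [-0.905, 0.411, 0.106], [-0.003, 0.242, -0.97]]
force: [-0.4, 1.5, 0.3]
finger_gap: 0.0398
```

```bash
python3 ma.py; python3 chk.py
```

```text
t 26.4 th first/last 1.016 1.0159 mean tang 0.06 (each [ 0.7 -0.3  0.   0.1 -0.2 -0. ]) rad -0.63 ey 1.36
26.45 cornerblk [1.125 1.625] 0.978
26.45 rightcorner [1.5   1.375] 0.958
case shift px [0. 0.] 0.774
```

Push is zero at about 1.016 rad. I'll open now.

Call:
drive_tool(gripper=[4.1, 4.5, 5.0, 6.0, 7, 7], linear=[[0, 0, 0], [0, 0, 0], [0, 0, 0], [0, 0, 0], [0, 0, 0], [0, 0, 0]], delta_rot=[[0, 0, 0], [0, 0, 0], [0, 0, 0], [0, 0, 0], [0, 0, 0], [0, 0, 0]])

```text
time_s: 27.1
tool_pos: [0.4897, -0.3223, 0.2895]
orientation: [[-0.425, -0.878, -0.219], [-0.905, 0.412, 0.105], [-0.002, 0.242, -0.97]]
force: [0.4, 0.5, -0.7]
finger_gap: 0.0654
```

```bash
python3 ma.py; python3 chk.py
```

```text
t 27.35 th first/last 1.0158 1.0158 mean tang -0.13 (each [ 0.3  0.6 -0.3 -0.5 -0.1 -0.8]) rad 0.19 ey -0.13
27.4 cornerblk [1.75  2.125] 0.982
27.4 rightcorner [2. 2.] 0.863
case shift px [ 0.    -0.125] 0.777
```

The lid came back a third time to exactly the same place (same pixels to 1/8 px), from three different release angles. That fits a steady stop-versus-hinge balance. There is time for one averaged draw-back test to confirm contact.

Run:
```python
from h import *
s=st(); off=.0024*ex-.0005*ez
Rt,pt=tcp(grip(1.001,0,.056)+off,-.245); rel(Rt,pt,s)
```

```text
t 27.45 tcp [ 0.4898 -0.3221  0.2895] al -0.245 tilt_y 0.002 gap 0.0698
grip in case: x -0.1149 y -0.0008 z 0.2077 | F ex -0.4 ey -0.3 z 0.3 | M [ 0.06 -0.21 -0.02]
q [0.699, 0.368, -0.24, 1.287, 0.091, 1.742, -1.541]
lin [-0.07, 0.27, 0.23] rot [-0.01, 0.11, 0.06]
```

Call:
drive_tool(gripper=[7, 7, 7, 5.5, 4.6, 3.5, 3.5, 3.5], linear=[[-0.05, 0.14, 0.12], [-0.09, 0.27, 0.23], [-0.09, 0.27, 0.23], [-0.09, 0.27, 0.23], [-0.09, 0.27, 0.23], [-0.09, 0.27, 0.23], [-0.09, 0.27, 0.23], [-0.09, 0.27, 0.23]], delta_rot=[[0, 0, 0], [0, 0, 0], [0, 0, 0], [0, 0, 0], [0, 0, 0], [0, 0, 0], [0, 0, 0], [0, 0, 0]])

```text
time_s: 28.25
tool_pos: [0.4873, -0.3199, 0.288]
orientation: [[-0.425, -0.878, -0.219], [-0.905, 0.412, 0.105], [-0.002, 0.242, -0.97]]
force: [0.8, -0.6, -0.5]
finger_gap: 0.0396
```

```bash
sed -i 's/f@ey\])/f@ey,np.array(s["moment"])@ey])/; s/ey %.2f"%/ey %.2f My %.2f"%/; s/o\[:,4\].mean()))/o[:,4].mean(),o[:,5].mean()))/' ma.py; python3 ma.py
```

```text
t 28.5 th first/last 1.001 1.001 mean tang -0.47 (each [-0.6 -0.4 -1.2 -0.6 -0.   0. ]) rad 0.17 ey 0.03 My -0.25
```

Call:
drive_tool(gripper=[3.5, 3.5, 3.5], linear=[[0, 0.05, 0.05], [0, 0.09, 0.08], [0, 0.09, 0.08]], delta_rot=[[0.15, 0, 0], [0.29, 0, 0], [0.29, 0, 0]])

```text
time_s: 28.85
tool_pos: [0.4864, -0.3194, 0.2873]
orientation: [[-0.425, -0.879, -0.214], [-0.905, 0.413, 0.103], [-0.002, 0.237, -0.971]]
force: [0.2, 0.1, 0.1]
finger_gap: 0.0394
```

```bash
python3 ma.py
```

```text
t 29.1 th first/last 0.9957 0.9957 mean tang -0.28 (each [-0.2 -0.5 -0.2 -0.7 -0.2  0.2]) rad 0.90 ey 0.33 My -0.44
```

Call:
drive_tool(gripper=[3.5, 3.5, 3.5], linear=[[0, 0.05, 0.05], [0, 0.09, 0.08], [0, 0.09, 0.08]], delta_rot=[[0.15, 0, 0], [0.29, 0, 0], [0.29, 0, 0]])

```text
time_s: 29.45
tool_pos: [0.4855, -0.319, 0.2867]
orientation: [[-0.425, -0.881, -0.209], [-0.905, 0.413, 0.101], [-0.002, 0.232, -0.973]]
force: [1.5, -0.4, -1.6]
finger_gap: 0.0395
```

```bash
python3 ma.py
```

```text
t 29.7 th first/last 0.9904 0.9904 mean tang -0.52 (each [-0.4 -1.1 -0.5 -0.4 -0.1 -0.5]) rad 2.79 ey 0.44 My -0.72
```

Call:
drive_tool(gripper=[3.5, 3.5, 3.5, 3.5], linear=[[0, 0.09, 0.08], [0, 0.17, 0.17], [0, 0.26, 0.25], [0, 0.26, 0.25]], delta_rot=[[0.3, 0, 0], [0.6, 0, 0], [0.9, 0, 0], [0.9, 0, 0]])

```text
time_s: 30.15
tool_pos: [0.4826, -0.3177, 0.2847]
orientation: [[-0.425, -0.884, -0.195], [-0.905, 0.415, 0.094], [-0.002, 0.216, -0.976]]
force: [4.6, -1.9, -5.2]
finger_gap: 0.0397
```

```bash
python3 ma.py
```

```text
t 30.4 th first/last 0.974 0.974 mean tang -0.73 (each [-1.1 -0.9 -0.7 -0.  -0.8 -0.9]) rad 6.73 ey 0.06 My -1.34
```

The draw-back force (with pinch torque counted) grows from 0 to about 1 N over 0.01 rad and then stays level. So at rest the stop was still compressed about 0.01 rad, roughly 8 N on the stop. I'll bring the lid back onto the stop and release as before.

Call:
drive_tool(gripper=[3.5, 3.5, 3.5, 3.5, 3.5, 3.5, 3.5, 3.5], linear=[[0, -0.16, 0.02], [0, -0.29, -0.1], [0, -0.42, -0.22], [0, -0.54, -0.33], [0, -0.66, -0.44], [0, -0.78, -0.55], [0, -0.9, -0.66], [0, -0.9, -0.66]], delta_rot=[[-0.2, 0, 0], [-0.6, 0, 0], [-1, 0, 0], [-1.4, 0, 0], [-1.8, 0, 0], [-2.2, 0, 0], [-2.6, 0, 0], [-2.6, 0, 0]])

```text
time_s: 31.25
tool_pos: [0.4903, -0.3213, 0.2901]
orientation: [[-0.425, -0.873, -0.24], [-0.905, 0.409, 0.115], [-0.002, 0.266, -0.964]]
force: [-4.6, 3.6, 0.8]
finger_gap: 0.0397
```

```bash
python3 ma.py; python3 chk.py
```

```text
t 31.5 th first/last 1.019 1.0188 mean tang 5.28 (each [4.4 5.7 4.8 4.9 5.9 5.9]) rad -4.06 ey 0.91 My 1.25
31.55 cornerblk [1.25  1.625] 0.979
31.55 rightcorner [1.5  1.25] 0.961
case shift px [ 0.    -0.125] 0.777
```

Call:
drive_tool(gripper=[3.5, 3.5, 3.5, 3.5, 3.5, 3.5, 3.5, 3.5, 3.5, 3.5, 3.5], linear=[[0, 0, -0.1], [0, 0, -0.19], [0, 0, -0.19], [0, 0.04, -0.15], [0, 0.08, -0.11], [0, 0.12, -0.07], [0, 0.16, -0.03], [0, 0.2, 0.01], [0, 0.23, 0.04], [0, 0.23, 0.04], [0, 0.23, 0.04]], delta_rot=[[0, 0, 0], [0, 0, 0], [0, 0, 0], [0, 0, 0], [0, 0, 0], [0, 0, 0], [0, 0, 0], [0, 0, 0], [0, 0, 0], [0, 0, 0], [0, 0, 0]])

```text
time_s: 32.7
tool_pos: [0.4901, -0.3213, 0.29]
orientation: [[-0.425, -0.874, -0.234], [-0.905, 0.41, 0.112], [-0.002, 0.26, -0.966]]
force: [0.0, 1.2, -2.1]
finger_gap: 0.0397
```

```bash
python3 ma.py; python3 chk.py
```

```text
t 32.95 th first/last 1.0176 1.0164 mean tang 1.29 (each [1.5 1.8 1.8 1.  0.2 1.4]) rad 1.52 ey 0.68 My -0.31
33.0 cornerblk [1.125 1.5  ] 0.977
33.0 rightcorner [1.5   1.375] 0.96
case shift px [ 0.    -0.125] 0.777
```

Call:
drive_tool(gripper=[3.5, 3.5, 3.5, 4.1, 4.5, 5.0, 6.0, 7, 7], linear=[[0, 0.03, 0.03], [0, 0.04, 0.05], [0, 0.04, 0.05], [0, 0.04, 0.05], [0, 0.04, 0.05], [0, 0.04, 0.05], [0, 0.04, 0.05], [0, 0.04, 0.05], [0, 0.04, 0.05]], delta_rot=[[0, 0, 0], [0, 0, 0], [0, 0, 0], [0, 0, 0], [0, 0, 0], [0, 0, 0], [0, 0, 0], [0, 0, 0], [0, 0, 0]])

```text
time_s: 33.95
tool_pos: [0.4892, -0.3208, 0.2893]
orientation: [[-0.425, -0.874, -0.236], [-0.905, 0.41, 0.113], [-0.002, 0.261, -0.965]]
force: [-0.0, 0.1, 0.3]
finger_gap: 0.0652
```

```bash
python3 ma.py; python3 chk.py
python3 - <<'E'
from h import *
c,R,t=cam("wrist"); cv2.imwrite("pics/wrist20.png",c["pixels"][:,:,::-1])
E
```

```text
t 34.2 th first/last 1.0127 1.0126 mean tang -0.19 (each [-0.1 -0.5  0.2 -0.4 -0.6  0.3]) rad -0.01 ey -0.13 My -0.23
34.25 cornerblk [1.75  2.125] 0.982
34.25 rightcorner [2. 2.] 0.878
case shift px [ 0.    -0.125] 0.778
```

View pics/wrist20.png

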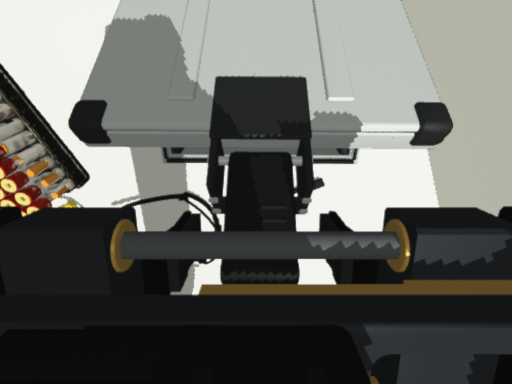

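The fourth release returned to the same rest, with the paddle flat and the fingers clear on both sides (paddle columns 222–299; fingers inside about 200 and 325). I'll withdraw along the paddle.

Call:
drive_tool(gripper=[7.5, 8, 8, 8, 8, 8, 8, 8, 8], linear=[[0, 0.4, -0.4], [0, 1.1, -1.0], [0, 2.2, -2.0], [0, 3.7, -3.4], [0, 5.5, -5], [0, 7.5, -7], [0, 9.5, -9], [0, 10.5, -10], [0, 10.5, -10]], delta_rot=[[0, 0, 0], [0, 0, 0], [0, 0, 0], [0, 0, 0], [0, 0, 0], [0, 0, 0], [0, 0, 0], [0, 0, 0], [0, 0, 0]])

```text
time_s: 35.25
tool_pos: [0.4207, -0.289, 0.4166]
orientation: [[-0.426, -0.875, -0.231], [-0.905, 0.411, 0.11], [-0.001, 0.256, -0.967]]
force: [0.7, -1.3, 1.1]
finger_gap: 0.08
```

```bash
python3 -c "
from h import *
st()"; python3 chk.py
python3 - <<'E'
from h import *
c,R,t=cam("side"); im=c["pixels"][:,:,::-1]; cv2.imwrite("pics/side21.png",cv2.resize(im[60:240,220:400],None,fx=3.3,fy=3.3,interpolation=cv2.INTER_CUBIC))
print(proj(c,R,t,grip(1.0,0,.075)),proj(c,R,t,lp(.183,.01,1.0)))
c,R,t=cam("top"); cv2.imwrite("pics/top21.png",c["pixels"][:,:,::-1])
E
```

```text
t 35.25 tcp [ 0.4207 -0.289   0.4166] al -0.259 tilt_y 0.001 gap 0.0800
grip in case: x -0.1912 y -0.0002 z 0.3347 | F ex 1.2 ey -0.9 z 1.1 | M [ 0.03 -0.23 -0.04]
q [0.724, 0.213, -0.239, 1.233, 0.065, 1.96, -1.51]
35.25 cornerblk [1.25 2.25] 0.824
35.25 rightcorner [1.75 2.  ] 0.839
case shift px [0.125 0.375] 0.797
[307.40912665  66.95875426] [293.11098329  89.47935063]
```

View pics/side21.png

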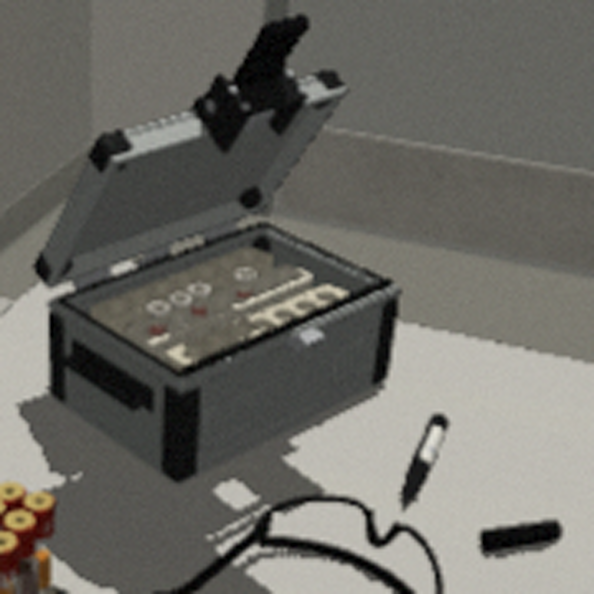

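View pics/top21.png

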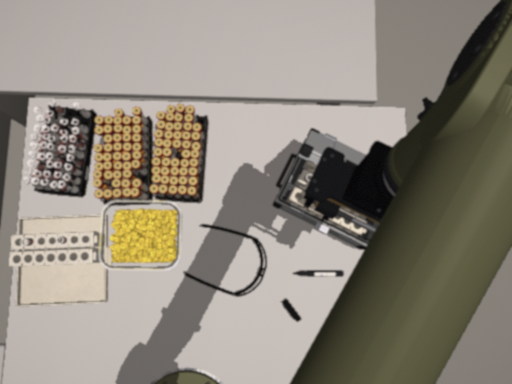

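The side view shows the lid standing open, the paddle in line with it (tip at about (308,67), predicted (307,67) for paddle down), the gripper clear and the case in place. The top view shows the bystanders unmoved. I'll hold half a second and check for drift.

Call:
drive_tool(gripper=[8, 8, 8, 8, 8, 8, 8, 8], linear=[[0, 0, 0], [0, 0, 0], [0, 0, 0], [0, 0, 0], [0, 0, 0], [0, 0, 0], [0, 0, 0], [0, 0, 0]], delta_rot=[[0, 0, 0], [0, 0, 0], [0, 0, 0], [0, 0, 0], [0, 0, 0], [0, 0, 0], [0, 0, 0], [0, 0, 0]])

```text
time_s: 36.2
tool_pos: [0.421, -0.2891, 0.4134]
orientation: [[-0.425, -0.874, -0.236], [-0.905, 0.41, 0.113], [-0.002, 0.261, -0.965]]
force: [1.1, 0.9, -0.4]
finger_gap: 0.0799
```

```bash
python3 chk.py
python3 - <<'E'
from station import job,status
print(status.sense()["time_s"]); print(job.sign_off())
E
```

```text
36.2 cornerblk [1.25  2.125] 0.827
36.2 rightcorner [1.75 2.  ] 0.841
case shift px [0.125 0.5  ] 0.784
36.25
the job is handed in; nothing more can be done
None
```

The case is open and handed in at 36 s: the lid stands at about 1.00 rad, the paddle is down and the gripper is clear.

**What I did:** I pinched the paddle and turned it about its pin. The pawl let go at about 0.3 rad. I swung the lid to about 0.64 rad, let go and re-gripped with the tool leaned forward, then swung it onto its stop, eased the push off and released.

**Last checks:**
- **Lid:** it rested at the same place after all four releases, and did not move visibly over the last second.
- **Paddle:** its tip is where it should be with the paddle down.
- **Case and bystanders:** the case shifted less than 0.5 px in the side view. The tub, glasses and marker look unmoved by eye.

**What is less sure:**
- **Stop contact:** I could not see the stop, so contact is inferred from force. Drawing the lid back took a force that grew to about 1 N over roughly 0.01 rad, which suggests a few newtons, perhaps 8 N, on the stop. The readings are noisy, and estimates of where the stop begins ranged from about 0.99 to 1.015 rad. On the high estimate, the lid at 1.00 rad would not be touching it.
- **First push:** it reached about 10 N at the paddle, some 5–6 N above what moving the lid takes. That could mean 40–50 N on the stop, under the 55 N limit but without much margin.
- **Upward pull:** it briefly reached 17 N at the paddle, just below the 18 N that tips the case, while my path had drifted outward. I corrected it, and the case did not visibly move.

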